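# Hang the scissors holder on the sloping tool board and lock it

### The job

Hang the blue scissors holder on the sloping tool board: put its keyhole over the screw head, then slide it down the board until the screw is fully home in the narrow slot and the holder hangs straight. Then swing the red catch down until it points straight at the holder's top edge, so that the holder cannot slide back up, and let go. Leave the tape, the jar and the stapler where they are.

Things in the scene. Friction and masses are not known exactly. Their poses are not given: they have to be found in the camera images.
- screw (a point): Steel screw on a pale board. Origin: on its axis at the board's front surface. x: straight up the slope, which climbs away from the robot at 30 deg; y: level, to the left; z: out of the board along the screw (30 deg from vertical). Neck 10 mm thick; round head 24 mm across, its underside 8.5 mm and its top 13.5 mm off the board. Board: x -126 to +109, y -100 to +100 mm; lower edge 22 mm above the table.
- holder_bar (a point): Raised wooden bar of the scissors holder, the place to grasp it: 44 long (x), 26 wide (y), standing 36 mm up from the plate. Origin: its centre, 24 mm above the plate's underside. x: towards the keyhole end, the top when it hangs; z: out of its front, up while it lies flat at the start. Plate: blue, 125 x 90 x 6 mm, about 0.18 kg, from x = -32.5 to +92.5 and y = -45 to +45 mm of this point.
- holder_opening (a point): Centre of the keyhole's wide, eight-sided opening (32 mm across, right through the plate), on the plate's underside; axes as the bar's. 40.5 mm in x and -24 mm in z from the bar's centre. The slot, 17 mm wide, runs from it in +x and ends 38 mm from this point.
- holder_seat (a point): Point on the holder's underside in the slot, 5 mm short of its closed end; axes as the bar's; 33 mm in x from the opening's centre, 73.5 mm in x and -24 mm in z from the bar's centre. When the holder is fully home and straight, this point lies at the screw's origin with the axes parallel.
- catch_knob (a point): Round knob of the red catch, 16 mm thick, standing square to the board from 10 to 46 mm off it. Origin: on its axis, 32 mm off the board. The catch is a flat red arm, 16 mm wide, its top 11 mm off the board, turning on a pivot at x = +89 mm, y = 0 of the screw; the knob is 45 mm and the arm's tip 64 mm from the pivot.
- catch (a joint): Angle of the red catch about the board's normal. 0 (a stop): the arm points straight down the slope at the screw, its tip 6 mm from the top edge of a holder that is fully home. Positive: swung to the left (+y of the screw); it starts open at 1.3 to 1.7 rad. It stays where it is left; about 1 N at the knob moves it.
- masking_tape: Roll of masking tape lying flat, 104 mm across, 25 mm high, a bystander. Origin: centre of its underside.
- paint_jar: Small white paint jar, 46 mm across and 46 mm high, a bystander. Origin: centre of its underside.
- stapler: Dark stapler, 114 x 32 x 37 mm, a bystander. Origin: centre of its underside.
Not all that is in view belongs to the job. What is shaped like the part that bears holder_bar but white is not meant.

How it is judged (in metres and radians):
On the way, in this order (a step that is already met when the one before it is completed fails the run):
1. the holder hangs fully home on the screw (x of holder_seat in the frame of screw between -0.005 and 0.006 m and y of holder_seat in the frame of screw between -0.006 and 0.006 m and z of holder_seat in the frame of screw between -0.003 and 0.006 m and angle between the z axis of holder_seat and the z axis of screw, either way round below 0.12 rad and angle between the x axis of holder_seat and the x axis of screw, either way round below 0.2 rad), for 0.2 s.
2. the catch is swung over the holder's top edge (value of joint catch below 0.2 rad), for 0.2 s.
At the end, for the whole second after the job is handed in: The holder hangs on the screw: its seat point within 6 mm of the screw's axis up the slope (5 mm down it) and within 6 mm sideways, from 3 mm below to 6 mm above the board's surface, plate parallel to the board within 0.12 rad and straight within 0.2 rad; the catch is within 0.2 rad of its stop (all of step 1 and value of joint catch below 0.2 rad); the robot touches nothing.
It fails at once if the masking tape is moved by more than 30 mm (distance of masking_tape from where it was at the start of the episode above 0.03 m).
It fails at once if the paint jar is moved by more than 30 mm (distance of paint_jar from where it was at the start of the episode above 0.03 m).
It fails at once if the stapler is moved by more than 30 mm (distance of stapler from where it was at the start of the episode above 0.03 m).
It also fails if it takes over 54 s, if anything falls off the work surface, if the arm or the gripper's body presses on something with over 40 N, if the wrist force passes 120 N, or if a joint passes its speed limit or range.

### The arm

A 7-joint arm with a two-finger parallel gripper is mounted at the origin on a cart in front of the work surface, level with it; the furniture and walls round the work are solid. World frame = base frame: x ahead of the robot, y to its left, z up, the work surface at z = 0. Lengths are in m, angles in degrees, forces in N, time in s.
With the tool pointing down it reaches from about 0.425 to 0.875 m from the base axis. Payload 4.7 kg.
Tool frame: the origin (TCP) lies midway between the tips of the shut fingers; the grasp point (between the pads) lies 19 mm behind it; z points along the fingers, y is the direction in which the jaws open and shut (so a half turn about z gives the same grasp; the last joint's range is limited). The gripper opens to 87 mm and grips with 3 to 60 N. Pads are 19 mm wide; open, the fingers measure 117 mm over their backs; the gripper's body (75 mm by 190 mm) begins 51 mm behind the grasp point.
Start: joints at [-71.385, 18.392, -4.016, 83.108, 1.295, 78.541, -3.26], TCP at [0.199, 0.619, 0.223] pointing down, gripper open.
Joint ranges: [-163.93, 163.93], [-17.29, 119.83], [-79.2, 71.16], [3.27, 140.29], [-89.18, 269.18], [5.43, 117.66], [-154.24, 154.24]. Speed limits (degrees/s): [147.25, 147.25, 180, 180, 180, 180, 180].

### API

Orientations are given as [roll, pitch, yaw] about the fixed x, y, z axes, in that order (R = Rz(yaw) Ry(pitch) Rx(roll)).
In Python, from station import ctrl gives the robot as it stands.
- The arm moves only by the tool drive_tool, never from a script. Its argument "motion" is text: rows parted by semicolons, each of 5 numbers parted by spaces: the shift along the tool's x, y, z in mm, then the turn about the tool's z in degrees, then the closure in counts, from 0 (fully open) to 255 (shut). In form: tx ty tz spin grip; .... A call has 1 to 20 rows; each row is the pose to reach, as a shift and turn from the pose commanded when the call began, along the tool's axes at that moment; what a row does not reach only later rows make up. A row lasts 1/10 s, in which the tool goes at most 50 mm and 8.59 degrees, less where a joint would pass 70% of its speed; a pose out of reach is approached as far as the arm can. A call with a gripper value outside its range is refused whole. The fingers move at their own pace and stop on an object; the grip force is fixed at half the most. Time passes only in rows, so rows that repeat a pose let the fingers close. It gives the time, the measured TCP pose, the force and the opening at its end, in the units of the state.
- ctrl.get_state(): the state, without advancing time (a new reading comes with each control period).
- ctrl.capture(name): name is "scene" or "side" or "wrist"; returns a dict with "color" (400x640x3 uint8, blue, green, red), "fx", "fy", "cx", "cy" (pixels), "k1" (the pictures are not rectified: a ray, as slopes to the right and down, at radius r is drawn at 1 + k1 r^2 times it, then the intrinsics apply), "extrinsics" (4x4, takes a point from camera to world coordinates); the wrist camera has in their place "tool_from_camera" (4x4, takes a point from camera to tool coordinates, whose origin is the TCP and whose axes are the flange's). Camera axes: x right, y down, z forward; pixel columns grow to the right and rows downward; lengths in m; the calibration is good to about 2 mm. A picture is of the moment at which its call begins: read the wrist's pose just before it. There is no depth.
- ctrl.hand_in(): hands the job in, once; it reports no verdict.
The state is a dict: "clock": time; "q": joint angles; "joint_vel": joint speeds; "joint_torque": joint torques, N m; "position": TCP position; "tool_rot": TCP orientation; "wrist_force": force on the tool from outside, world axes, zero at the start; "torque": the same for the moment, N m; "opening": finger opening in m.
Only numpy, scipy, OpenCV 4.12 (cv2) and the standard library are available. Lean on these libraries where they do the work, as an engineer would, in place of code of your own. Each camera call takes 0.05 s, during which the arm holds its last target.

## Working session

There is one attempt and no reset: what is moved stays moved. The work goes in short steps, Python scripts to look and compute and a tool call to move; the robot and the scene stay as the last step left them, time stands still between calls to the robot, and variables do not carry over. Pictures are saved under pics/ and viewed, and the job is handed in when it is done.

Besides the shell and the picture viewer there is one more tool, called after "Call:" by a JSON object that holds its "api" and its "payload". drive_tool: Moves the arm, as the interface text tells. Its arguments: {"type":"object","properties":{"motion":{"type":"string"}},"required":["motion"]}

```bash
ls; mkdir -p pics; python3 - <<'E'
from station import ctrl
import cv2,numpy as np
s=ctrl.get_state(); print(s)
for n in ["scene","side","wrist"]:
    c=ctrl.capture(n); cv2.imwrite(f"pics/{n}0.png",c["color"]); print(n,{k:(np.round(v,4).tolist() if k!="color" else 0) for k,v in c.items()})
E
```

```text
pics
{'clock': 0.0, 'q': array([-71.38312618,  18.43964635,  -4.0168121 ,  83.17373139,
         1.29609013,  78.54137592,  -3.26066111]), 'joint_vel': array([ 0.00325971, -0.10138203, -0.05790486,  0.02839205, -0.15826507,
        0.07274333,  0.06061708]), 'joint_torque': array([ 8.08609566e-04, -4.91279376e+01, -4.03440781e-01, -3.12542689e+01,
       -6.38661068e-02,  4.34962485e-02,  1.88042814e-04]), 'position': array([0.19867317, 0.61831676, 0.22146531]), 'tool_rot': array([-1.79890556e+02,  6.38971865e-03,  1.62193628e+02]), 'wrist_force': array([-0.27561296,  0.59789287, -0.22969193]), 'torque': array([-0.0457606 ,  0.01768114, -0.02855637]), 'opening': 0.08728844883691889}
scene {'color': 0, 'fx': 408.1026, 'fy': 408.1026, 'cx': 317.0517, 'cy': 203.4157, 'k1': -0.0385, 'extrinsics': [[0.8398, -0.26, 0.4767, -0.0784], [-0.5428, -0.42, 0.7273, -1.0093], [0.0111, -0.8695, -0.4938, 0.7927], [0.0, 0.0, 0.0, 1.0]]}
side {'color': 0, 'fx': 454.3797, 'fy': 454.3797, 'cx': 317.4742, 'cy': 197.5252, 'k1': -0.0657, 'extrinsics': [[0.9592, -0.1705, 0.2254, 0.2544], [-0.2823, -0.5359, 0.7957, -1.015], [-0.0149, -0.8269, -0.5622, 0.8264], [0.0, 0.0, 0.0, 1.0]]}
wrist {'color': 0, 'fx': 335.9875, 'fy': 335.9875, 'cx': 320.7159, 'cy': 200.6725, 'k1': 0.0015, 'tool_from_camera': [[-0.0012, -0.9523, -0.3051, 0.084], [1.0, -0.0012, -0.0001, 0.0001], [-0.0003, -0.3051, 0.9523, -0.1623], [0.0, 0.0, 0.0, 1.0]]}
```

View pics/scene0.png

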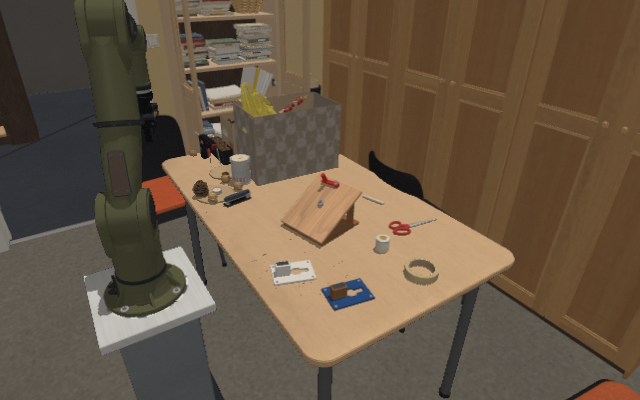

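View pics/side0.png

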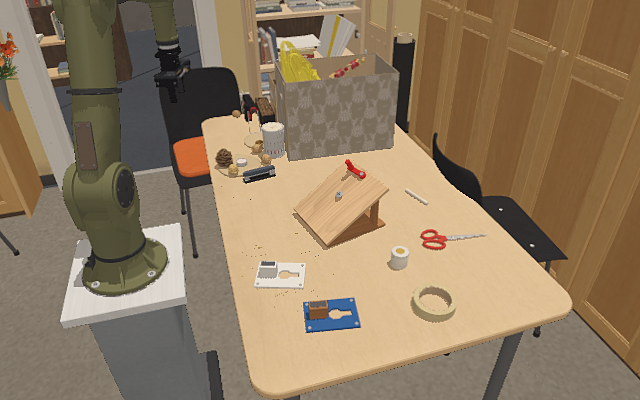

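View pics/wrist0.png

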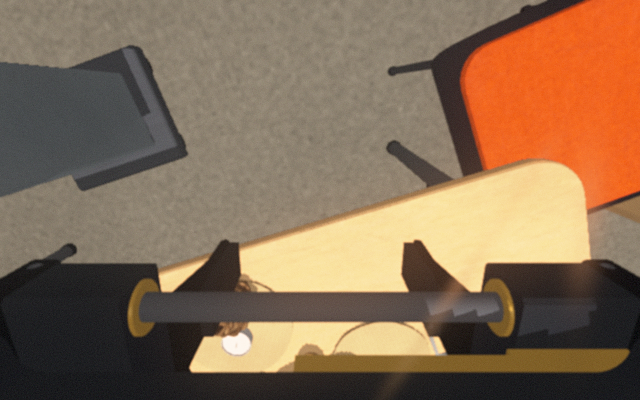

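```bash
cat > h.py <<'E'
from station import ctrl
import cv2,numpy as np
from scipy.spatial.transform import Rotation as R
def cap(n,fn=None):
    s=ctrl.get_state(); c=ctrl.capture(n)
    if n=="wrist":
        T=np.eye(4);T[:3,:3]=R.from_euler('xyz',s['tool_rot'],degrees=True).as_matrix();T[:3,3]=s['position']
        c["extrinsics"]=T@c["tool_from_camera"]
    if fn: cv2.imwrite(fn,c["color"])
    return c
def K(c): return np.array([[c["fx"],0,c["cx"]],[0,c["fy"],c["cy"]],[0,0,1.]]),np.array([c["k1"],0,0,0.])
def ray(c,uv):
    k,d=K(c); p=cv2.undistortPoints(np.array(uv,float).reshape(-1,1,2),k,d).reshape(-1,2)
    r=np.c_[p,np.ones(len(p))]@c["extrinsics"][:3,:3].T
    return c["extrinsics"][:3,3],r/np.linalg.norm(r,axis=1)[:,None]
def onz(c,uv,z):
    o,r=ray(c,uv); return o+r*((z-o[2])/r[:,2])[:,None]
def tri(obs):
    A=np.zeros((3,3));b=np.zeros(3);L=[]
    for c,uv in obs:
        o,r=ray(c,[uv]);P=np.eye(3)-np.outer(r[0],r[0]);A+=P;b+=P@o;L.append((o,P))
    X=np.linalg.solve(A,b); return X,[float(np.linalg.norm(P@(X-o))) for o,P in L]
def proj(c,X):
    T=np.linalg.inv(c["extrinsics"]);k,d=K(c)
    return cv2.projectPoints(np.atleast_2d(X).astype(float),cv2.Rodrigues(T[:3,:3])[0],T[:3,3],k,d)[0].reshape(-1,2)
def crop(c,x,y,w,h,s,fn):
    im=cv2.resize(c["color"][y:y+h,x:x+w],None,fx=s,fy=s,interpolation=cv2.INTER_CUBIC)
    for i in range(0,w,10): cv2.line(im,(i*s,0),(i*s,6 if i%50 else 14),(0,0,255),1)
    for i in range(0,h,10): cv2.line(im,(0,i*s),(6 if i%50 else 14,i*s),(0,0,255),1)
    cv2.imwrite(fn,im)
E
python3 - <<'E'
from h import *
a=cap("scene");b=cap("side")
crop(a,270,165,150,110,5,"pics/a1.png");crop(b,280,150,120,110,5,"pics/b1.png")
crop(a,310,260,130,70,6,"pics/a2.png");crop(b,290,280,130,60,6,"pics/b2.png")
for c,n in((a,"a"),(b,"b")):
    hsv=cv2.cvtColor(c["color"],cv2.COLOR_BGR2HSV)
    m=cv2.inRange(hsv,(100,120,50),(130,255,255))
    m[:230]=0
    q,_=cv2.findContours(cv2.morphologyEx(m,cv2.MORPH_CLOSE,np.ones((5,5))),0,1);q=max(q,key=cv2.contourArea)
    ap=cv2.approxPolyDP(cv2.convexHull(q),4,True).reshape(-1,2);print(n,ap.tolist());print(np.round(onz(c,ap,0.006),3).tolist())
E
```

```text
a [[373, 298], [334, 309], [322, 289], [357, 279]]
[[0.524, -0.38, 0.006], [0.408, -0.357, 0.006], [0.424, -0.274, 0.006], [0.536, -0.292, 0.006]]
b [[353, 298], [359, 327], [307, 332], [303, 302]]
[[0.543, -0.296, 0.006], [0.526, -0.384, 0.006], [0.409, -0.362, 0.006], [0.424, -0.272, 0.006]]
```

View pics/a1.png

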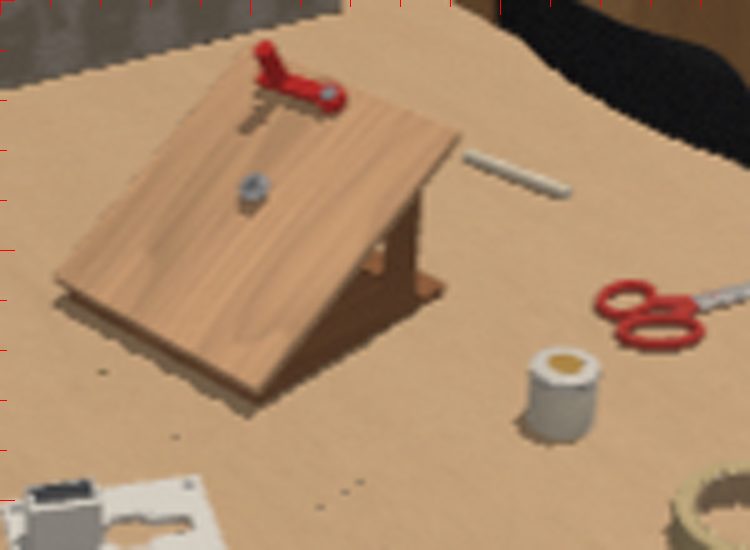

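View pics/b1.png

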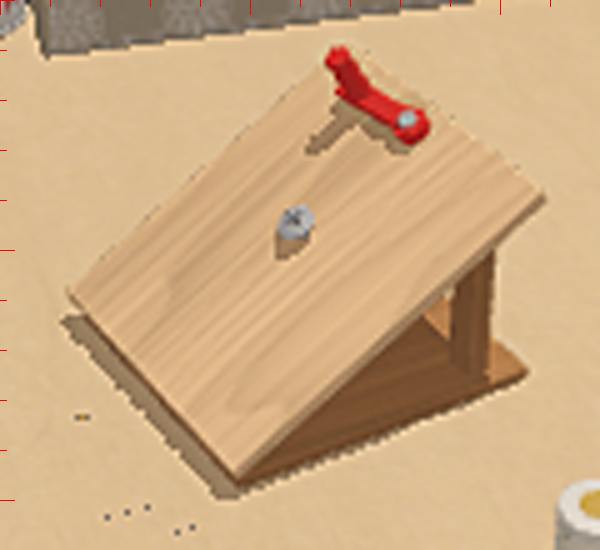

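View pics/a2.png

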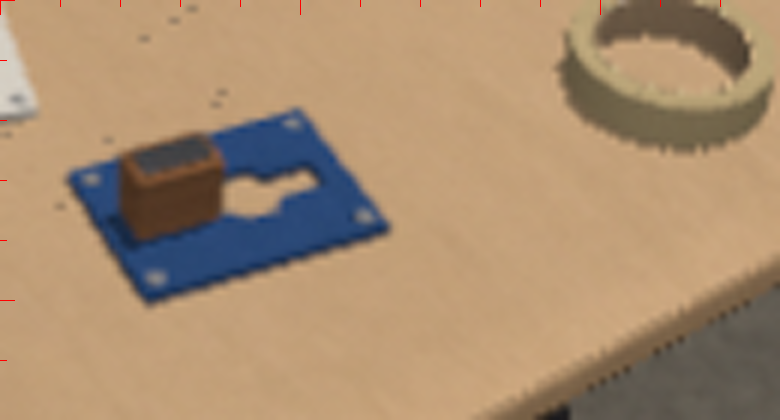

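View pics/b2.png

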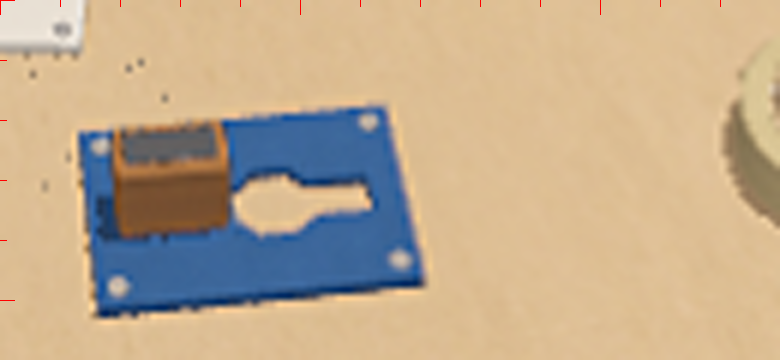

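```bash
python3 - <<'E'
from h import *
a=cap("scene");b=cap("side")
P={'BL':((281,221),(294,208.4)),'BR':((321.6,243),(327.2,245)),'TR':((362,192),(389,189.6)),'screw':((320.6,202),(339.4,193.4)),'piv':((335.6,183.6),(361.4,173.8)),'knobtop':((323,174.6),(347.6,161.4)),
'barTL':((334,285.2),(309.5,302)),'barTR':((346,282.5),(326,300.5))}
for k,(u,v) in P.items():
    X,e=tri([(a,u),(b,v)]);print(k,np.round(X*1000,1),np.round(np.array(e)*1000,1))
E
```

```text
BL [494.5  99.7  13.5] [0.4 0.4]
BR [539.  -98.5  17.4] [1.2 1.2]
TR [734.4 -52.5 131.7] [1.1 1.1]
screw [617.1  29.4  89.1] [0.3 0.3]
piv [687.9  40.7 137.1] [0.4 0.4]
knobtop [656.9  75.8 165.5] [0.9 0.9]
barTL [ 426.7 -326.3   59. ] [1.1 1.1]
barTR [ 464.9 -329.    53.7] [1.7 1.7]
```

```bash
cat >> h.py <<'E'
def plan(wps,cur=None,maxstep=45,maxang=8):
    """wps: world x,y,z(m),yaw(deg); print tool-frame shift/spin for each from cur"""
    s=ctrl.get_state()
    if cur is None: cur=(*s['position'],s['tool_rot'][2])
    y=np.radians(cur[3]);Rt=np.array([[np.cos(y),np.sin(y),0],[np.sin(y),-np.cos(y),0],[0,0,-1]])
    for w in wps:
        d=Rt.T@(np.array(w[:3])-np.array(cur[:3]))*1000
        print(np.round(d,1).tolist(),"spin",round(-(w[3]-cur[3]),1))
E
python3 - <<'E'
from h import *
a=cap("scene");b=cap("side")
print(tri([(a,(255,180)),(b,(288,158))]),tri([(a,(235,104)),(b,(275,60))]),tri([(a,(338,97)),(b,(396,62))]))
print(tri([(a,(383,238)),(b,(400,250))]))
plan([(.40,.45,.30,110),(.52,.25,.32,60),(.56,.02,.30,13)],cur=(.199,.619,.223,162.2))
E
```

```text
(array([0.55040004, 0.42574353, 0.01685484]), [0.008183976217893324, 0.00818397621789342]) (array([0.56730174, 0.6297239 , 0.30467315]), [0.0061264169203634755, 0.006126416920363385]) (array([0.95027285, 0.40739771, 0.32905448]), [0.0018126409432555912, 0.0018126409432554413])
(array([ 0.70542727, -0.20694805,  0.04235519]), [0.0011157659373468522, 0.0011157659373469534])
[-243.0, -99.5, -77.0] spin 52.2
[-418.4, -253.2, -97.0] spin 102.2
[-526.8, -460.0, -77.0] spin 149.2
```

Call:
{"api": "drive_tool", "payload": {"motion": "-40 -30 -30 8 0; -80 -60 -50 16 0; -120 -90 -60 24 0; -164 -114 -70 32 0; -204 -148 -80 40 0; -244 -182 -85 48 0; -284 -216 -90 56 0; -324 -252 -90 64 0; -357 -287 -90 72 0; -391 -322 -90 80 0; -425 -357 -90 88 0; -459 -392 -85 96 0; -493 -426 -80 104 0; -527 -460 -77 112 0; -527 -460 -77 120 0; -527 -460 -77 128 0; -527 -460 -77 136 0; -527 -460 -77 144 0; -527 -460 -77 149 0; -527 -460 -77 149 0"}}

```text
clock: 2.45
position: [0.5599, 0.0197, 0.2997]
tool_rot: [-180.0, -0.0, 13.2]
wrist_force: [0.0, -0.1, 0.7]
opening: 0.087
```

```bash
python3 - <<'E'
from h import *
s=ctrl.get_state();print(s['clock'],s['position'],s['tool_rot'],s['q'])
c=cap("wrist","pics/w1.png")
E
```

```text
2.45 [0.55988195 0.01972572 0.29969076] [-1.79992876e+02 -1.80982556e-02  1.31832219e+01] [-36.55148859   6.01568177  34.82302012  90.31830101  -3.45611545
  84.73055658 -78.37660941]
```

View pics/w1.png

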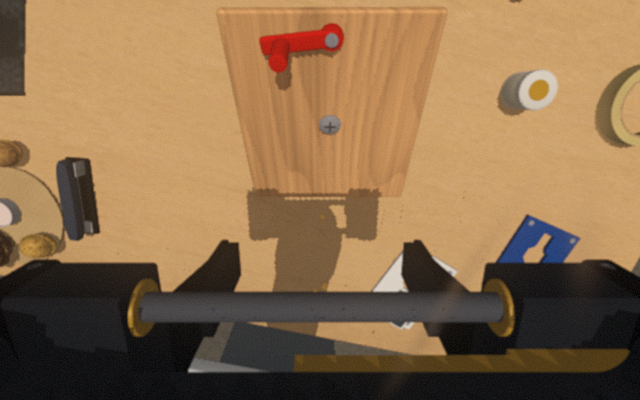

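```bash
python3 - <<'E'
from h import *
a=cap("scene");b=cap("side");w=cap("wrist")
crop(w,210,0,250,205,3,"pics/w1c.png")
P={'BL':((281,221),(294,208.4),(254,197)),'BR':((321.6,243),(327.2,245),(403,197)),'TR':((362,192),(389,189.6),(446,9)),'screw':((320.6,202),(339.4,193.4),(330,124.5)),'piv':((335.6,183.6),(361.4,173.8),(332,40)),}
for k,(u,v,x) in P.items():
  for o in ([(a,u),(b,v),(w,x)],[(a,u),(w,x)],[(b,v),(w,x)]):
    X,e=tri(o);print(k,np.round(X*1000,1),np.round(np.array(e)*1000,1))
E
```

```text
BL [491.3  95.9  17.5] [1.7 2.3 3.7]
BL [490.1  96.2  17.5] [2.6 2.6]
BL [491.   96.4  18.4] [2.9 2.9]
BR [ 536.8 -102.1   20.6] [1.1 1.7 0.9]
BR [ 536.2 -101.6   21.6] [0.1 0.1]
BR [ 536.9 -102.5   19.8] [1.2 1.2]
TR [735.4 -51.2 130.8] [1.1 1.2 0.3]
TR [735.2 -50.9 131.9] [0.1 0.1]
TR [735.6 -51.5 129.6] [0.3 0.3]
screw [613.6  22.5  93.7] [1.  1.1 0.3]
screw [613.1  22.5  93.2] [0.4 0.4]
screw [614.   22.2  94.6] [0.5 0.5]
piv [687.7  40.  137.5] [0.5 0.4 0.3]
piv [687.6  40.  137.9] [0.3 0.3]
piv [687.8  39.9 137.1] [0.2 0.2]
```

View pics/w1c.png

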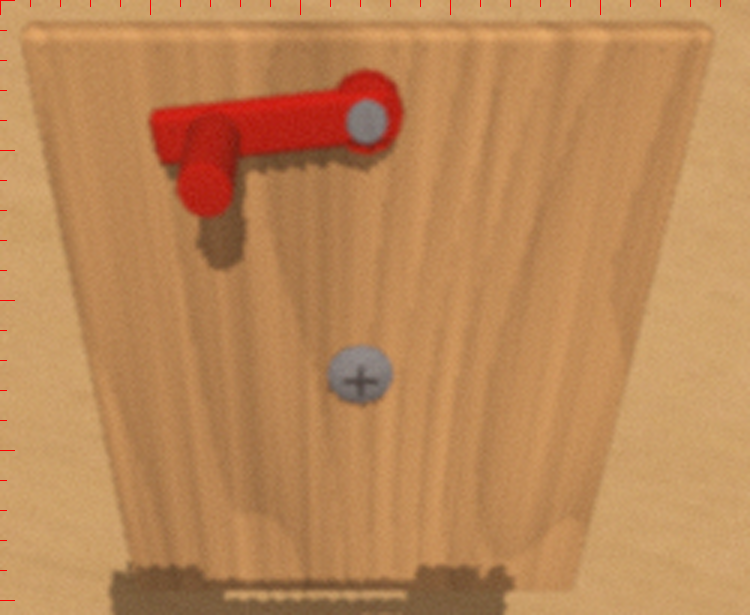

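Call:
{"api": "drive_tool", "payload": {"motion": "-24 38 5 3 0; -48 76 15 6 0; -71 115 30 9 0; -95 153 45 12 0; -119 191 60 15 0; -143 230 75 18 0; -166 268 90 21 0; -190 306 100 24 0; -190 306 100 24 0; -190 306 100 24 0"}}

```text
clock: 3.65
position: [0.4439, -0.3226, 0.1994]
tool_rot: [-180.0, 0.0, -10.9]
wrist_force: [0.2, 0.4, -0.4]
opening: 0.0867
```

```bash
python3 - <<'E'
from h import *
s=ctrl.get_state();print(s['clock'],s['position'],s['tool_rot'],s['q'])
c=cap("wrist","pics/w2.png")
E
```

```text
3.65 [ 0.44388085 -0.32258719  0.19937391] [-1.79997740e+02  2.79242522e-02 -1.09333134e+01] [-14.59212204   8.96809952  52.96243052 101.09830911  -7.4405893
  73.62920057 -60.79110702]
```

View pics/w2.png

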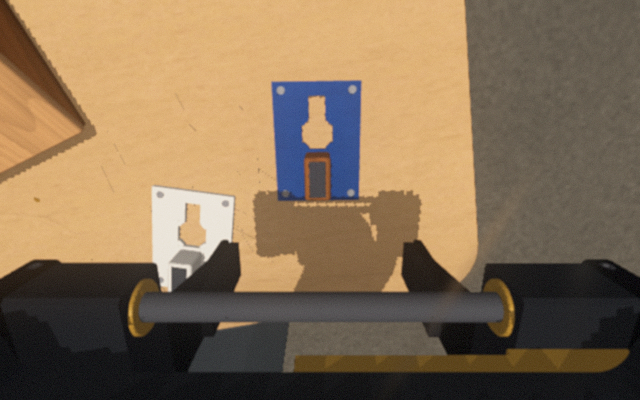

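```bash
python3 - <<'E'
from h import *
w=cap("wrist");a=cap("scene");b=cap("side")
crop(w,260,70,120,140,4,"pics/w2c.png")
hsv=cv2.cvtColor(w["color"],cv2.COLOR_BGR2HSV)
m=cv2.inRange(hsv,(100,120,50),(130,255,255));m[215:]=0
q,_=cv2.findContours(cv2.morphologyEx(m,cv2.MORPH_CLOSE,np.ones((5,5))),0,1);q=max(q,key=cv2.contourArea)
ap=cv2.approxPolyDP(cv2.convexHull(q),4,True).reshape(-1,2);print(ap.tolist());X=onz(w,ap,.006);print(np.round(X*1000,1).tolist())
print(cv2.minAreaRect((X[:,:2]*1000).astype(np.float32)))
E
```

```text
[[361, 83], [358, 198], [294, 199], [282, 192], [275, 84]]
[[530.2, -378.0, 6.0], [411.7, -356.5, 6.0], [423.9, -286.5, 6.0], [434.3, -275.2, 6.0], [545.4, -293.4, 6.0]]
((478.369873046875, -325.01666259765625), (86.01025390625, 120.80973052978516), 79.79618072509766)
```

View pics/w2c.png

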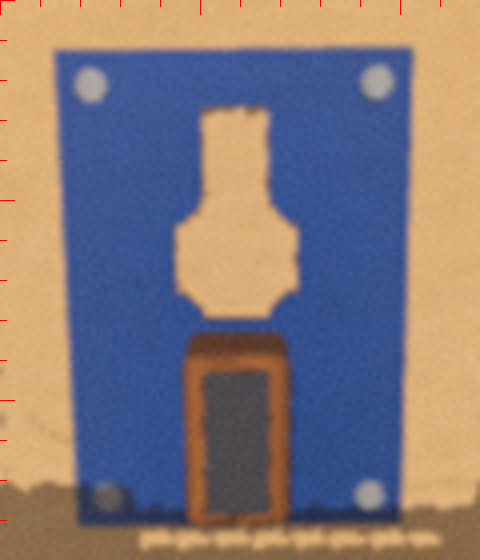

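```bash
python3 - <<'E'
from h import *
w=cap("wrist");a=cap("scene");b=cap("side")
X=onz(w,[(273.8,82.5),(363.3,82),(279.8,201.2),(360.3,200.5)],.006)*1000
Y=onz(w,[(306.5,158),(332.2,158),(307,201),(332,201)],.042)*1000
for n,Q in(("plate",X),("bar",Y)):
    f=(Q[0]+Q[1])/2;r=(Q[2]+Q[3])/2;d=f-r
    print(n,np.round(Q[:,:2],1).tolist(),"ctr",(f+r)/2,"yaw",np.degrees(np.arctan2(d[1],d[0])),np.linalg.norm(d),np.linalg.norm(Q[0]-Q[1]))
# far end bar-top corners (keyhole end), scene & side
# scene crop a2: (222,158)/6 near-right ; side crop b2 (228,163)
print(tri([(w,(332.2,158)),(a,(310+222/6,260+160/6)),(b,(290+229/6,280+165/6))]))
print(tri([(w,(306.5,158)),(a,(310+207/6,260+136/6)),(b,(290+220/6,280+122/6))]))
o,r=ray(w,[(317,82)])
E
```

```text
plate [[548.0, -291.1], [531.9, -379.1], [425.2, -269.3], [409.5, -357.5]] ctr [ 478.67608144 -324.26145044    6.        ] yaw -10.019256219966097 124.53189110028485 89.48685815362148
bar [[473.6, -310.9], [469.0, -335.2], [430.9, -302.8], [426.3, -327.4]] ctr [ 449.96368725 -319.09603472   42.        ] yaw -10.54507567968451 43.410872026653706 24.70338151902181
(array([ 0.46764015, -0.33447088,  0.03859824]), [0.0010283167137360668, 0.0014011046388548278, 0.0004784231899203666])
(array([ 0.47265802, -0.3111561 ,  0.03539999]), [0.0007626544402921633, 0.0018330186015672212, 0.0011949236088594829])
```

Call:
{"api": "drive_tool", "payload": {"motion": "5 -4.6 40 -0.8 0; 5 -4.6 80 -0.8 0; 5 -4.6 120 -0.8 0; 5 -4.6 150 -0.8 0; 5 -4.6 170 -0.8 0; 5 -4.6 180 -0.8 0; 5 -4.6 187 -0.8 0; 5 -4.6 187 -0.8 0; 5 -4.6 187 -0.8 255; 5 -4.6 187 -0.8 255; 5 -4.6 187 -0.8 255; 5 -4.6 187 -0.8 255; 5 -4.6 187 -0.8 255; 5 -4.6 187 -0.8 255; 5 -4.6 187 -0.8 255"}}

```text
clock: 5.5
position: [0.4505, -0.3179, 0.0125]
tool_rot: [-180.0, -0.0, -10.0]
wrist_force: [-0.2, 0.7, -0.5]
opening: 0.0389
```

Call:
{"api": "drive_tool", "payload": {"motion": "0 0 0 0 255; 0 0 0 0 255; 0 0 0 0 255; 0 0 0 0 255; 0 0 0 0 255; 0 0 0 0 255; 0 0 0 0 255; 0 0 -10 0 255; 0 0 -30 0 255; 0 0 -60 0 255; 0 0 -100 0 255; 0 0 -140 0 255; 0 0 -180 0 255; 0 0 -180 0 255"}}

```text
clock: 6.9
position: [0.4532, -0.3201, 0.1985]
tool_rot: [179.9, -0.6, -10.0]
wrist_force: [0.4, -1.0, -2.0]
opening: 0.0257
```

```bash
python3 - <<'E'
from h import *
s=ctrl.get_state();print(s['clock'],s['position'],s['tool_rot'],s['wrist_force'],s['opening'])
c=cap("wrist","pics/w3.png")
E
```

```text
6.9 [ 0.45317877 -0.32013376  0.19854713] [179.9230909   -0.57746212 -10.02402198] [ 0.36881372 -0.95158807 -2.00810927] 0.02573361049807886
```

View pics/w3.png

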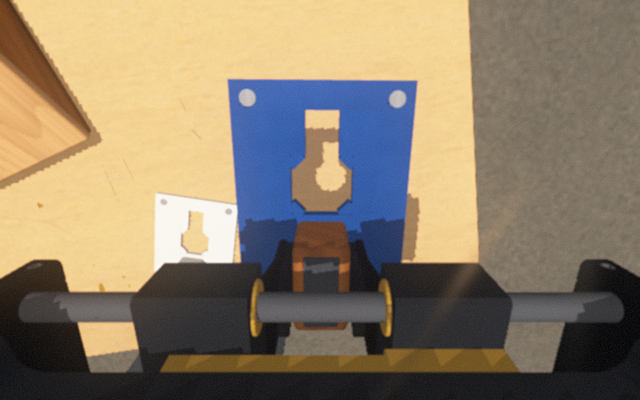

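```bash
cat >> h.py <<'E'
def wtool(w,uv):
    """ray in tool frame"""
    k,d=K(w);p=cv2.undistortPoints(np.array(uv,float).reshape(-1,1,2),k,d).reshape(-1,2)
    r=np.c_[p,np.ones(len(p))]@w["tool_from_camera"][:3,:3].T
    return w["tool_from_camera"][:3,3],r
E
python3 - <<'E'
from h import *
w=cap("wrist");crop(w,220,70,210,150,3,"pics/w3c.png")
o,r=wtool(w,[(229,80),(416,81),(322,187)])
for z in(.004,.006,.008):
    print(z,np.round((o+r*((z-o[2])/r[:,2])[:,None])*1000,1).tolist())
E
```

```text
0.004 [[90.7, -42.8, 4.0], [90.2, 44.3, 4.0], [39.0, 0.5, 4.0]]
0.006 [[90.8, -43.3, 6.0], [90.2, 44.9, 6.0], [38.4, 0.5, 6.0]]
0.008 [[90.8, -43.9, 8.0], [90.3, 45.4, 8.0], [37.9, 0.5, 8.0]]
```

View pics/w3c.png

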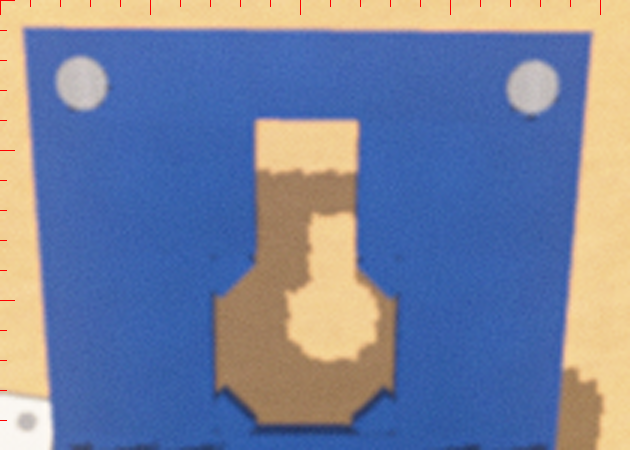

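```bash
python3 - <<'E'
from h import *
s=ctrl.get_state();print(s['clock'],s['position'],s['tool_rot'],s['joint_vel'])
plan([(.5756,.014,.20,13.2)])
E
```

```text
7.0 [ 0.45083523 -0.31785047  0.19348057] [-1.79951058e+02 -1.13506333e-01 -9.99221487e+00] [ 0.33298095  1.75846755 -0.7972182   2.68325334 -0.17538069 -0.25166072
  0.0521723 ]
[65.3, -348.5, -6.5] spin -23.2
```

Call:
{"api": "drive_tool", "payload": {"motion": "7 -35 -20 -2.3 255; 13 -70 -20 -4.6 255; 20 -105 -20 -7 255; 26 -140 -20 -9.2 255; 33 -174 -20 -11.6 255; 39 -209 -20 -14 255; 46 -244 -20 -16.2 255; 52 -279 -15 -18.6 255; 59 -314 -10 -21 255; 65 -348 -8 -23.2 255; 65 -348 -8 -23.2 255; 65 -348 -8 -23.2 255; 65 -348 -8 -23.2 255"}}

```text
clock: 8.3
position: [0.5748, 0.0124, 0.2001]
tool_rot: [179.9, 0.1, 13.1]
wrist_force: [-0.7, -0.3, -1.8]
opening: 0.0258
```

```bash
python3 - <<'E'
from h import *
s=ctrl.get_state();print(s['clock'],s['position'],s['tool_rot'],s['wrist_force'],s['opening'])
c=cap("wrist","pics/w4.png")
E
```

```text
8.3 [0.57475836 0.01242207 0.20010401] [1.79948743e+02 6.71673901e-02 1.31228075e+01] [-0.70935461 -0.2880882  -1.83119011] 0.025846784477877385
```

View pics/w4.png

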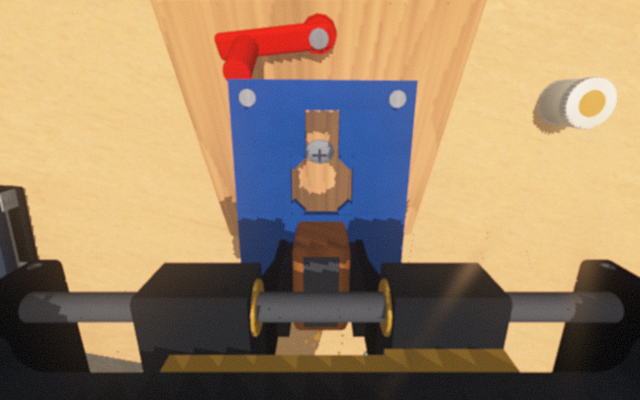

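```bash
python3 - <<'E'
from h import *
w=cap("wrist");crop(w,280,100,90,130,5,"pics/w4c.png")
w1=dict(w);T=np.eye(4);T[:3,:3]=R.from_euler('xyz',[-180,0,13.18],degrees=True).as_matrix();T[:3,3]=[.55988,.01973,.29969];w1["extrinsics"]=T@w["tool_from_camera"]
a=cap("scene");b=cap("side")
print(tri([(w,(319.5,152.5)),(w1,(330,124.7))]))
print(tri([(w,(319.5,152.5)),(w1,(330,124.7)),(a,(320.6,202)),(b,(339.4,193.4))]))
print(tri([(w,(319,39)),(w1,(332,40))]))
E
```

```text
(array([0.61354073, 0.02210987, 0.09781107]), [8.78870772859272e-05, 8.788707728588755e-05])
(array([0.61325448, 0.02202774, 0.09412441]), [0.0003599735450418255, 3.596540458835961e-06, 0.0010249607444634513, 0.001269494872450464])
(array([0.68841216, 0.03943098, 0.13334078]), [0.00013002763268810658, 0.00013002763268853636])
```

View pics/w4c.png

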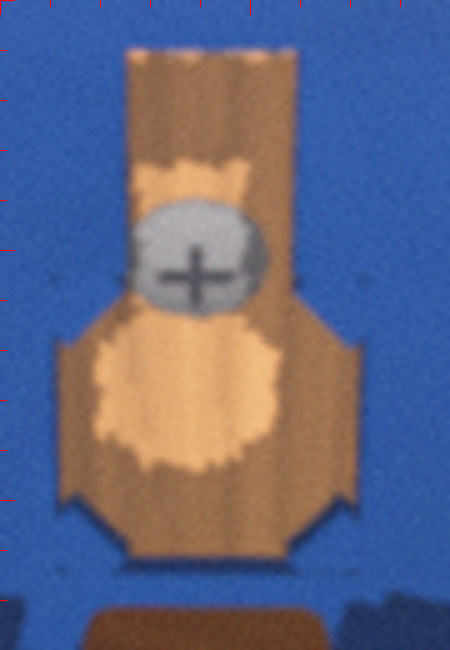

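Call:
{"api": "drive_tool", "payload": {"motion": "1 -1.2 30 0 255; 1 -1.2 55 0 255; 1 -1.2 70 0 255; 1 -1.2 75 0 255; 1 -1.2 78 0 255; 0 -1.2 81 0 255; 0 -1.2 84 0 255; -1 -1.2 87 0 255; -2 -1.2 90 0 255; -2.5 -1.2 93 0 255; -3 -1.2 96 0 255; -3 -1.2 96 0 255"}}

```text
clock: 9.7
position: [0.5706, 0.0143, 0.1032]
tool_rot: [-180.0, 0.2, 13.2]
wrist_force: [0.6, 0.2, -1.6]
opening: 0.026
```

```bash
python3 - <<'E'
from h import *
s=ctrl.get_state();print(s['clock'],s['position'],s['tool_rot'],s['wrist_force'],s['opening'])
c=cap("wrist","pics/w5.png");c=cap("side");crop(c,260,120,160,120,5,"pics/s5.png")
E
```

```text
9.7 [0.57056194 0.01430975 0.1032484 ] [-1.79971447e+02  1.53437772e-01  1.32272458e+01] [ 0.5954025   0.17815169 -1.63185963] 0.026016427375733432
```

View pics/w5.png

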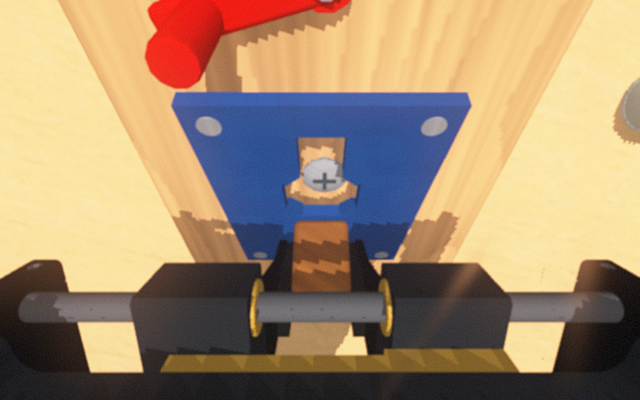

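View pics/s5.png

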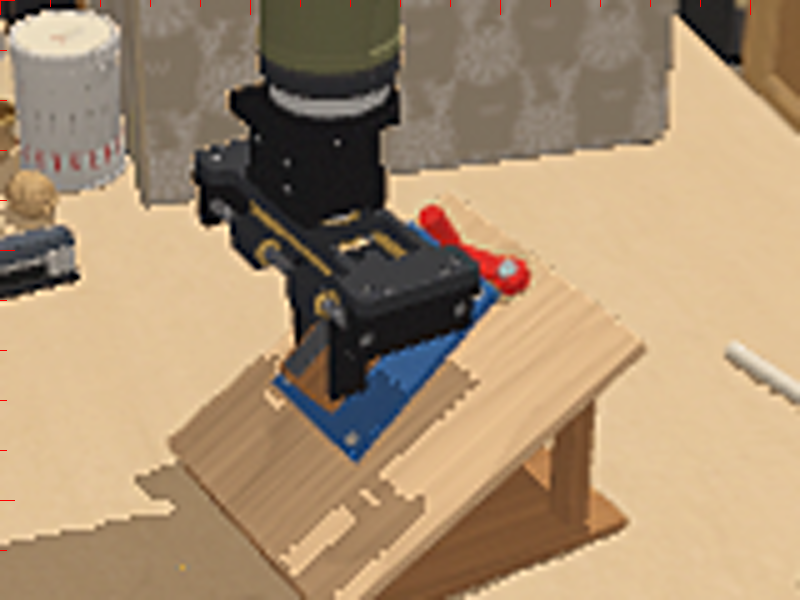

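```bash
python3 - <<'E'
from h import *
from scipy.optimize import least_squares
w=cap("wrist");s=ctrl.get_state()
crop(w,160,80,320,190,2,"pics/w5c.png")
hsv=cv2.cvtColor(w["color"],cv2.COLOR_BGR2HSV)
o,r=wtool(w,[(174,105),(470,105),(174,94),(470,93.5)])
for i in(0,2):
    # both at same tool z: separation 90
    d=r[i]/r[i][2]-r[i+1]/r[i+1][2]; t=.090/np.hypot(d[0],d[1])
    print("top surf" if i==0 else "bottom", np.round((o+r[i]/r[i][2]*t)*1000,1),np.round((o+r[i+1]/r[i+1][2]*t)*1000,1))
E
```

```text
top surf [ 81.5 -44.5 -56.1] [ 81.4  45.5 -56.1]
bottom [ 84.7 -44.5 -55. ] [ 84.7  45.5 -55. ]
```

View pics/w5c.png

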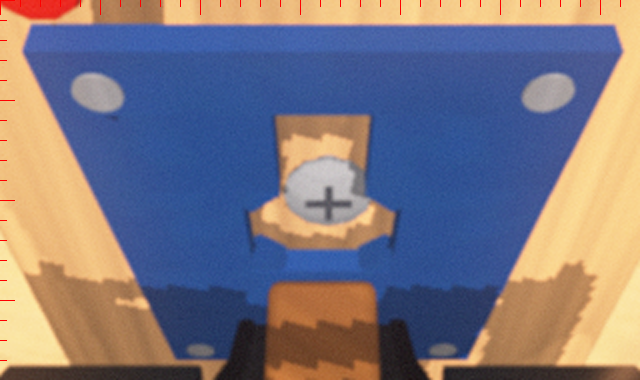

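Call:
{"api": "drive_tool", "payload": {"motion": "-3 1.6 0 0 255; -7 1.6 4 0 255; -7 1.6 10 0 255; -7 1.6 15 0 255; -7 1.6 18 0 255; -7 1.6 20 0 255; -7 1.6 20 0 255; -7 1.6 20 0 255; -7 1.6 20 0 255"}}

```text
clock: 10.75
position: [0.5656, 0.0108, 0.0848]
tool_rot: [180.0, -0.0, 13.2]
wrist_force: [0.0, -0.2, -1.3]
opening: 0.026
```

```bash
cat >> h.py <<'E'
def XYZ(p,yaw=13.2,O=(.620,.0236,.0823)):
    y=np.radians(yaw);d=(np.array(p)-np.array(O))*1000
    return np.round([d[0]*np.cos(y)+d[1]*np.sin(y),-d[0]*np.sin(y)+d[1]*np.cos(y),d[2]],1)
E
python3 - <<'E'
from h import *
s=ctrl.get_state();print(s['clock'],s['position'],s['tool_rot'],s['wrist_force'],s['opening'],XYZ(s['position']))
w=cap("wrist","pics/w6.png");crop(w,160,80,320,190,2,"pics/w6c.png")
o,r=wtool(w,[(174,105),(470,105)])
E
```

```text
10.75 [0.56561575 0.01079473 0.08480728] [ 1.79999078e+02 -3.06052156e-02  1.31938971e+01] [ 0.03990591 -0.24101168 -1.33580313] 0.0260269727094507 [-55.9  -0.    2.5]
```

View pics/w6.png

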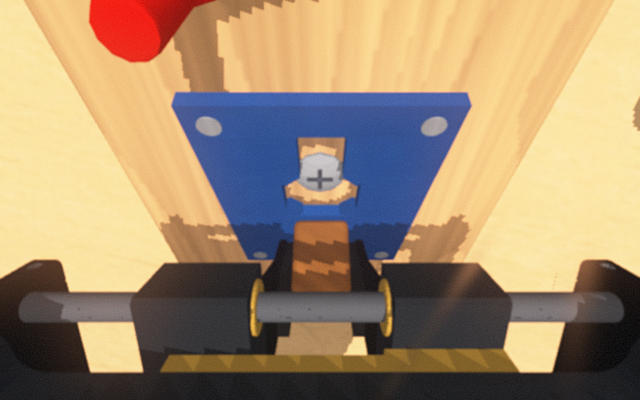

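```bash
python3 - <<'E'
from h import *
w=cap("wrist")
T=np.linalg.inv(w["tool_from_camera"]);k,d=K(w)
def pt(p): return cv2.projectPoints(np.array(p,float).reshape(-1,3)/1000,cv2.Rodrigues(T[:3,:3])[0],T[:3,3]/1,k,d)[0].reshape(-1,2)
for th in(36,38,40,42):
  t=np.radians(th);c,s=np.cos(t),np.sin(t)
  pl=lambda x,y,z:[x*c-(z)*s, y, -19-(x*s+z*c)]
  # slot end underside/top, opening rim lower top, edge top
  print(th,np.round(pt([pl(90.5,-44.5,-26),pl(90.5,45.5,-26),pl(76.5,.5,-26),pl(76.5,.5,-32),pl(22.5,.5,-26),pl(38.5,.5,-32),pl(20,.5,10)]),0).tolist())
print(pt([49.1,-.6,-9]))
E
```

```text
36 [[178.0, 81.0], [466.0, 81.0], [322.0, 117.0], [322.0, 105.0], [322.0, 207.0], [322.0, 175.0], [322.0, 281.0]]
38 [[174.0, 85.0], [470.0, 84.0], [322.0, 120.0], [322.0, 108.0], [322.0, 207.0], [322.0, 176.0], [322.0, 283.0]]
40 [[170.0, 89.0], [474.0, 89.0], [322.0, 123.0], [322.0, 111.0], [322.0, 207.0], [322.0, 177.0], [322.0, 284.0]]
42 [[167.0, 94.0], [478.0, 94.0], [322.0, 127.0], [322.0, 114.0], [322.0, 208.0], [322.0, 178.0], [322.0, 286.0]]
[[319.32163468 173.5309247 ]]
```

View pics/w6c.png

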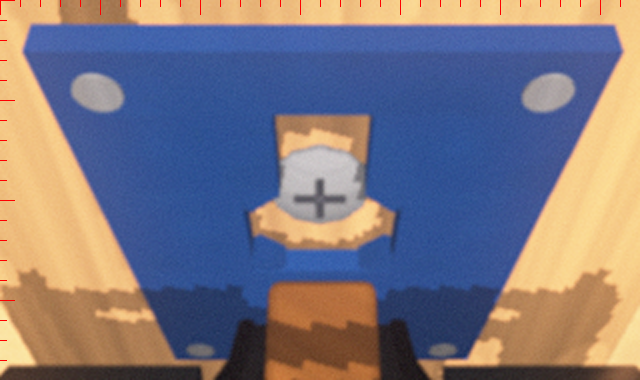

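```bash
cat >> h.py <<'E'
def pnp(w,uv,X):
    """plate points (bar frame mm) -> pose in tool frame"""
    k,d=K(w);ok,rv,tv=cv2.solvePnP(np.array(X,float)/1000,np.array(uv,float),k,d)
    e=cv2.projectPoints(np.array(X,float)/1000,rv,tv,k,d)[0].reshape(-1,2)-np.array(uv)
    T=np.eye(4);T[:3,:3]=cv2.Rodrigues(rv)[0];T[:3,3]=tv.ravel()
    return w["tool_from_camera"]@T,e
PX=[(92.5,45,-18),(92.5,-45,-18),(92.5,45,-24),(92.5,-45,-24),(78.5,8.5,-18),(78.5,-8.5,-18),(24.5,6.6,-24),(24.5,-6.6,-24)]
E
python3 - <<'E'
from h import *
w=cap("wrist")
uv=[(172,105.5),(471,105.5),(175.5,92.5),(467,92.5),(297.5,137.5),(345.5,137.5),(303,204.5),(340,204.5)]
T,e=pnp(w,uv,PX);print(np.round(e,1).tolist());print(np.round(T,3))
print("tilt",np.degrees(np.arctan2(-T[2,0],T[0,0])), "opening",(T@[.0405,0,-.024,1])[:3]*1000,"bar",T[:3,3]*1000,"low edge",(T@[-.0325,0,-.024,1])[:3]*1000)
s=ctrl.get_state();print(XYZ(s['position']))
E
```

```text
[[-0.4, 0.3], [0.3, 0.2], [0.6, -0.4], [-0.2, -0.5], [-1.5, 0.1], [1.1, 0.1], [4.7, 0.1], [-4.9, 0.1]]
[[ 0.758  0.001 -0.653 -0.001]
 [-0.001 -1.    -0.002  0.   ]
 [-0.653  0.002 -0.758 -0.011]
 [ 0.     0.     0.     1.   ]]
tilt 40.74770657589394 opening [ 45.7753669    0.34073356 -18.96193149] bar [ -0.57256429   0.32124969 -10.7085143 ] low edge [-9.5287662   0.39980248 28.68730118]
[-56.    0.    2.5]
```

Call:
{"api": "drive_tool", "payload": {"motion": "2 -0.6 3 0 255; 3.5 -0.6 6 0 255; 3.5 -0.6 8 0 255; 3.5 -0.6 10 0 255; 3.5 -0.6 10 0 255; 3.5 -0.6 10 0 255"}}

```text
clock: 11.5
position: [0.5714, 0.013, 0.0776]
tool_rot: [-179.9, -0.3, 13.2]
wrist_force: [-1.3, 0.9, 13.7]
opening: 0.0257
```

```bash
python3 - <<'E'
from h import *
s=ctrl.get_state();print(s['clock'],s['position'],s['tool_rot'],s['wrist_force'],s['opening'],XYZ(s['position']))
w=cap("wrist","pics/w7.png");crop(w,160,80,320,190,2,"pics/w7c.png")
E
```

```text
11.5 [0.57137583 0.01304534 0.07759868] [-179.94702176   -0.31602045   13.21149181] [-1.28788356  0.88551294 13.68470679] 0.025713630959698256 [-49.7   0.8  -4.7]
```

View pics/w7c.png

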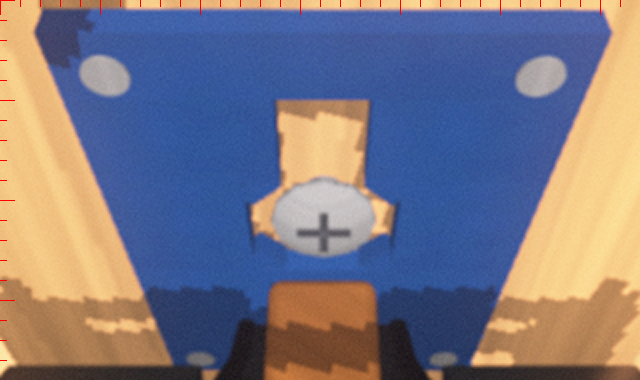

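```bash
python3 - <<'E'
from h import *
w=cap("wrist")
uv=[(178,96.5),(466,96.5),(181,85),(462.5,85),(298,129.5),(345,129.5)]
T,e=pnp(w,uv,PX[:6]);print(np.round(e,1).tolist())
s=ctrl.get_state();p=XYZ(s['position']);print(p)
print("tilt",np.degrees(np.arctan2(-T[2,0],T[0,0])),"bar",T[:3,3]*1000)
for n,x in(("opening",.0405),("low",-.0325),("top",.0925)):
    q=(T@[x,0,-.024,1])[:3]*1000; X,Z=p[0]+q[0],p[2]-q[2]; print(n,q,"board x,h",X*.866+Z*.5,-X*.5+Z*.866)
E
```

```text
[[-0.6, 0.4], [0.3, 0.5], [0.8, -0.5], [-0.6, -0.5], [-1.0, 0.0], [1.1, 0.1]]
[-49.8   0.8  -4.7]
tilt 38.96720242332026 bar [ 0.49393851  0.49146621 -8.50250702]
opening [ 47.07588974   0.50916563 -15.31216972] board x,h 2.9470053729493286 10.55219411047287
low [-9.6818658   0.69696162 30.59558473] board x,h -69.15908814939503 -0.8250434788935905
top [ 87.50607176   0.37539315 -48.01358385] board x,h 54.310250073797356 18.656527735775008
```

Call:
{"api": "drive_tool", "payload": {"motion": "2 0 0 0 255; 4 0 0 0 255; 6 0 0.5 0 255; 8 0 1 0 255; 8 0 1 0 255; 8 0 1 0 255"}}

```text
clock: 12.2
position: [0.5768, 0.0144, 0.0752]
tool_rot: [-179.9, -0.0, 13.2]
wrist_force: [-4.4, -0.4, 10.4]
opening: 0.0258
```

```bash
python3 - <<'E'
from h import *
s=ctrl.get_state();print(s['clock'],s['position'],s['tool_rot'],s['wrist_force'],s['opening'],XYZ(s['position']))
w=cap("wrist","pics/w8.png");crop(w,160,60,320,210,2,"pics/w8c.png")
E
```

```text
12.2 [0.57681628 0.01435196 0.07521096] [-1.79930988e+02 -2.18907618e-02  1.32023077e+01] [-4.44213845 -0.4206072  10.38912584] 0.025752702313105957 [-44.2   0.9  -7.1]
```

View pics/w8c.png

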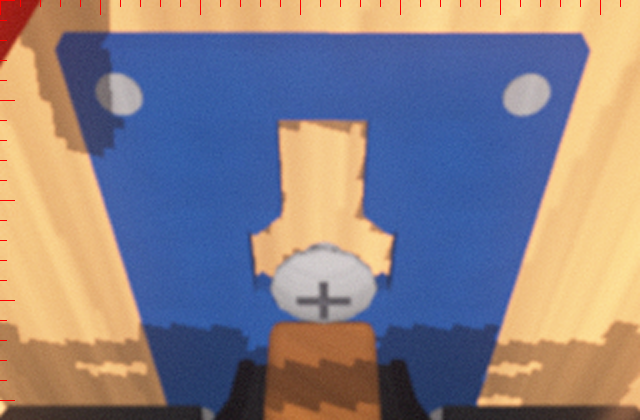

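```bash
cat >> h.py <<'E'
def rep(w,uv):
    T,e=pnp(w,uv,PX[:len(uv)]);print("res",np.abs(e).max().round(1))
    s=ctrl.get_state();p=XYZ(s['position']);print("tcpXYZ",p,s['wrist_force'].round(1))
    print("tilt",np.degrees(np.arctan2(-T[2,0],T[0,0])).round(1),"yaw",np.degrees(np.arctan2(T[1,0],T[0,0])).round(1),"bar",(T[:3,3]*1000).round(1))
    for n,x in(("opening",.0405),("low",-.0325),("top",.0925)):
        q=(T@[x,0,-.024,1])[:3]*1000; X,Z=p[0]+q[0],p[2]-q[2]; print(n,"tool",q.round(1),"board x,h",round(X*.866+Z*.5,1),round(-X*.5+Z*.866,1),"y",round(p[1]-q[1],1))
E
python3 - <<'E'
from h import *
w=cap("wrist")
uv=[(188,84),(454.5,84),(191.5,76.5),(451,76.5),(298.5,121),(344,121)]
rep(w,uv)
E
```

```text
res 0.8
tcpXYZ [-44.1   0.9  -7.1] [-4.5  1.2 10.2]
tilt 26.8 yaw 0.1 bar [ -3.    0.2 -17.1]
opening tool [ 44.    0.2 -13.9] board x,h 3.3 6.0 y 0.7
low tool [-21.2   0.1  18.9] board x,h -69.6 10.1 y 0.8
top tool [ 90.4   0.3 -37.4] board x,h 55.2 3.1 y 0.6
```

Call:
{"api": "drive_tool", "payload": {"motion": "-2 0 0 0 255; -4 0 0 0 255; -4 0 2 0 255; -4 0 4 0 255; -3 0 6 0 255; -3 0 6 0 255; -3 0 6 0 255"}}

```text
clock: 13.0
position: [0.5728, 0.0131, 0.0719]
tool_rot: [-179.8, 0.1, 13.2]
wrist_force: [-15.3, 0.2, 34.0]
opening: 0.026
```

```bash
python3 - <<'E'
from h import *
s=ctrl.get_state();print(s['clock'],s['position'],s['tool_rot'],s['wrist_force'],s['opening'],XYZ(s['position']))
w=cap("wrist","pics/w9.png");crop(w,160,60,320,210,2,"pics/w9c.png")
c=cap("side");crop(c,260,120,160,120,5,"pics/s9.png")
E
```

```text
13.0 [0.57275045 0.01310631 0.07187356] [-1.79818530e+02  1.17149192e-01  1.31721735e+01] [-15.28956164   0.24432085  33.97749535] 0.025983258286832064 [-48.4   0.6 -10.4]
```

View pics/w9c.png

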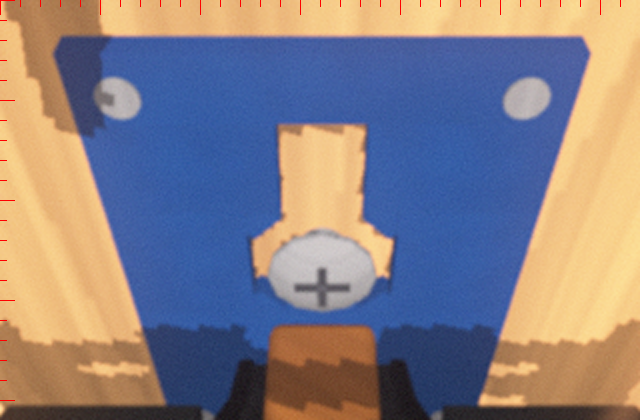

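View pics/s9.png

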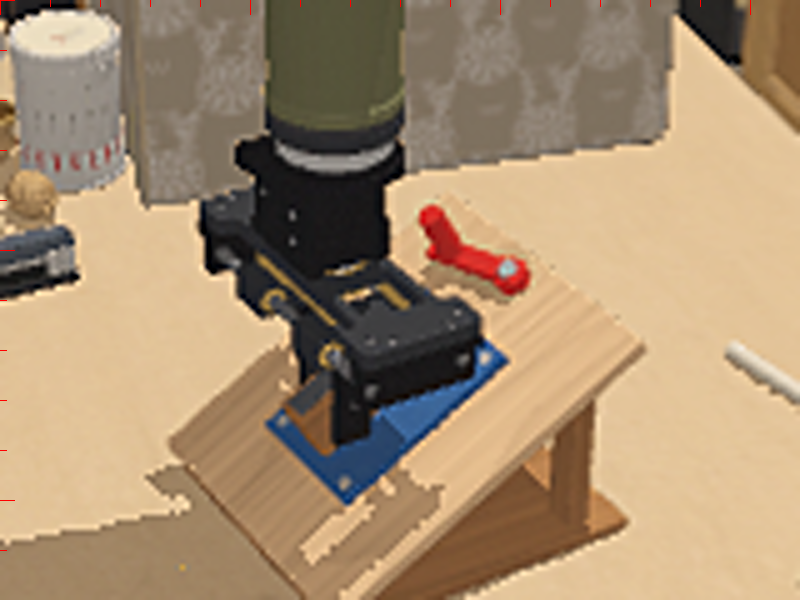

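```bash
python3 - <<'E'
from h import *
w=cap("wrist")
uv=[(187,87),(455,87),(190.5,78.5),(451.5,78.5),(298.5,122.5),(343.5,122.5)]
rep(w,uv)
E
```

```text
res 0.7
tcpXYZ [-48.4   0.6 -10.4] [-15.2   0.   33.2]
tilt 30.3 yaw 0.1 bar [ -2.2   0.1 -12.4]
opening tool [ 44.9   0.1 -12.1] board x,h -2.2 3.3 y 0.5
low tool [-18.1   0.   24.7] board x,h -75.2 2.9 y 0.6
top tool [ 89.8   0.2 -38.4] board x,h 49.8 3.6 y 0.4
```

Call:
{"api": "drive_tool", "payload": {"motion": "-1.8 0 -3 0 255; -5.2 0 -1 0 255; -8.7 0 1 0 255; -12.1 0 3 0 255; -15.6 0 5 0 255; -19 0 7 0 255; -22.5 0 9 0 255; -26 0 11 0 255; -26 0 11 0 255"}}

```text
clock: 14.05
position: [0.5492, 0.0069, 0.0579]
tool_rot: [180.0, -0.1, 13.2]
wrist_force: [-2.1, -0.7, 10.5]
opening: 0.026
```

```bash
python3 - <<'E'
from h import *
s=ctrl.get_state();print(s['clock'],s['position'],s['tool_rot'],s['wrist_force'],s['opening'],XYZ(s['position']))
w=cap("wrist","pics/w10.png");crop(w,160,60,320,210,2,"pics/w10c.png")
E
```

```text
14.05 [0.54923219 0.00686778 0.05786249] [ 1.79983485e+02 -1.36064221e-01  1.31740516e+01] [-2.12022441 -0.73504123 10.52676909] 0.02595645052714055 [-72.7  -0.1 -24.4]
```

View pics/w10c.png

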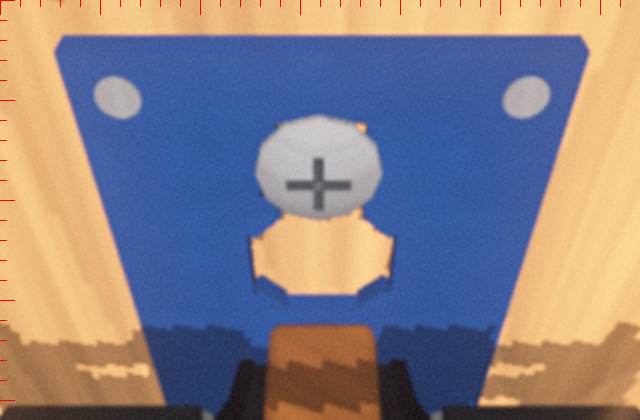

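Call:
{"api": "drive_tool", "payload": {"motion": "-1.7 0 1 0 255; -3.5 0 2 0 255; -5.2 0 3 0 255; -6 0 3.5 0 255; -6 0 3.5 0 255"}}

```text
clock: 14.6
position: [0.5464, 0.0062, 0.0561]
tool_rot: [180.0, -0.5, 13.2]
wrist_force: [0.6, 0.5, 16.7]
opening: 0.0264
```

```bash
python3 - <<'E'
from h import *
s=ctrl.get_state();print(s['clock'],s['position'],s['tool_rot'],s['wrist_force'],s['opening'],XYZ(s['position']))
w=cap("wrist","pics/w11.png");crop(w,160,60,320,210,2,"pics/w11c.png")
E
```

```text
14.6 [0.54637245 0.00619698 0.05613987] [179.96144918  -0.4658937   13.20339992] [ 0.55845901  0.51947664 16.67595108] 0.026390416184965047 [-75.7  -0.1 -26.2]
```

View pics/w11c.png

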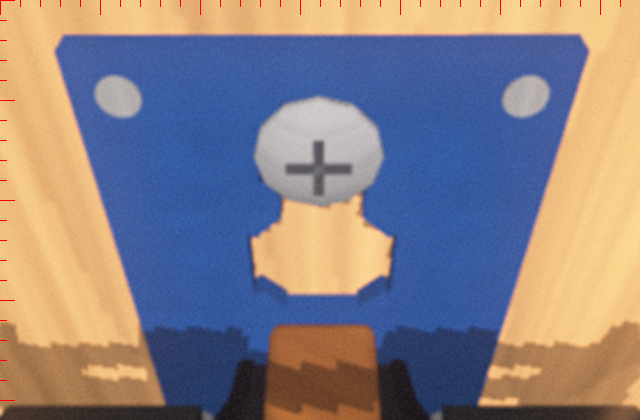

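Call:
{"api": "drive_tool", "payload": {"motion": "-1.7 0 1 0 255; -3.5 0 2 0 255; -3.5 0 2 0 255; -3.5 0 2 0 255"}}

```text
clock: 15.05
position: [0.5463, 0.0061, 0.056]
tool_rot: [179.9, -0.9, 13.2]
wrist_force: [4.2, 1.6, 20.3]
opening: 0.0258
```

```bash
python3 - <<'E'
from h import *
s=ctrl.get_state();print(s['clock'],s['position'],s['tool_rot'],s['wrist_force'],s['opening'],XYZ(s['position']))
w=cap("wrist","pics/w12.png");crop(w,160,60,320,210,2,"pics/w12c.png")
uv=[(187.5,86),(454.5,86),(191,78),(450.5,78)]
rep(w,uv)
E
```

```text
15.05 [0.54630151 0.00613685 0.05600912] [179.93344782  -0.85848216  13.22160876] [ 4.24507308  1.6086427  20.3385985 ] 0.025843349035448708 [-75.7  -0.2 -26.3]
res 0.5
tcpXYZ [-75.7  -0.1 -26.3] [ 4.8  0.9 21.2]
tilt 28.2 yaw 0.6 bar [ -3.   -0.1 -15.2]
opening tool [ 44.1  -0.1 -13.2] board x,h -33.9 4.5 y -0.0
low tool [-20.3  -0.7  21.3] board x,h -106.9 6.8 y 0.6
top tool [ 89.9   0.4 -37.7] board x,h 18.0 2.8 y -0.5
```

View pics/w12c.png

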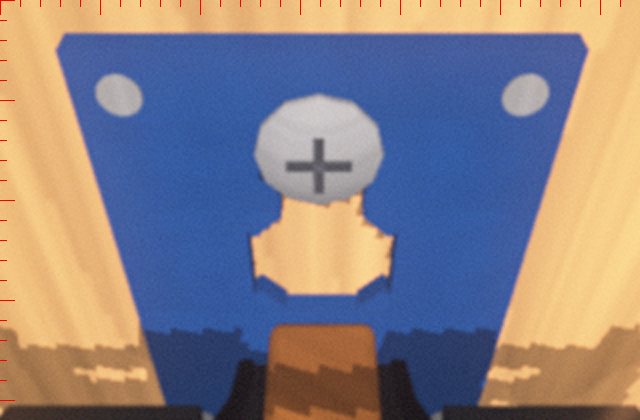

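Call:
{"api": "drive_tool", "payload": {"motion": "2 0 -2 0 255; 3 0 -3 0 255; 3 0 -3 0 120; 3 0 -3 0 120; 3 0 -3 0 60; 3 0 -3 0 60; 3 0 -3 0 60; 3 0 -3 0 60; 3 0 -3 0 60; 3 0 -3 0 60; 3 0 -20 0 60; 3 0 -50 0 60; 3 0 -90 0 60; 3 0 -130 0 60; 3 0 -170 0 60; 3 0 -170 0 60; 3 0 -170 0 60"}}

```text
clock: 16.8
position: [0.5424, 0.006, 0.222]
tool_rot: [-180.0, -0.1, 13.2]
wrist_force: [0.0, 0.6, -1.4]
opening: 0.0666
```

```bash
python3 - <<'E'
from h import *
s=ctrl.get_state();print(s['clock'],s['position'],s['tool_rot'],s['wrist_force'],s['opening'],XYZ(s['position']))
w=cap("wrist","pics/w13.png")
c=cap("side");crop(c,270,140,140,110,5,"pics/s13.png")
c=cap("scene");crop(c,270,160,110,90,6,"pics/a13.png")
E
```

```text
16.8 [0.54239428 0.00596852 0.2219579 ] [-1.79971399e+02 -1.33170042e-01  1.31971174e+01] [ 0.0061189   0.6295885  -1.37662503] 0.06659405317550039 [-79.6   0.6 139.7]
```

View pics/w13.png

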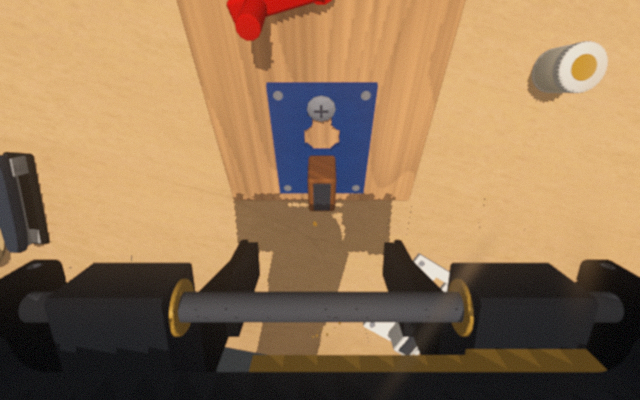

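View pics/s13.png

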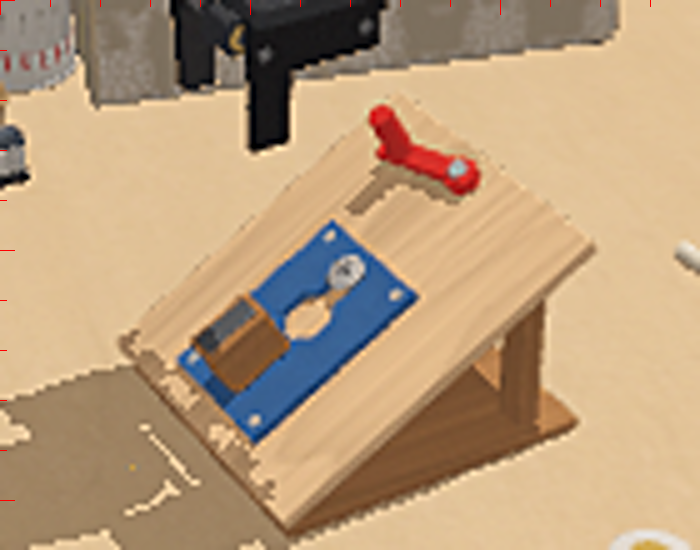

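View pics/a13.png

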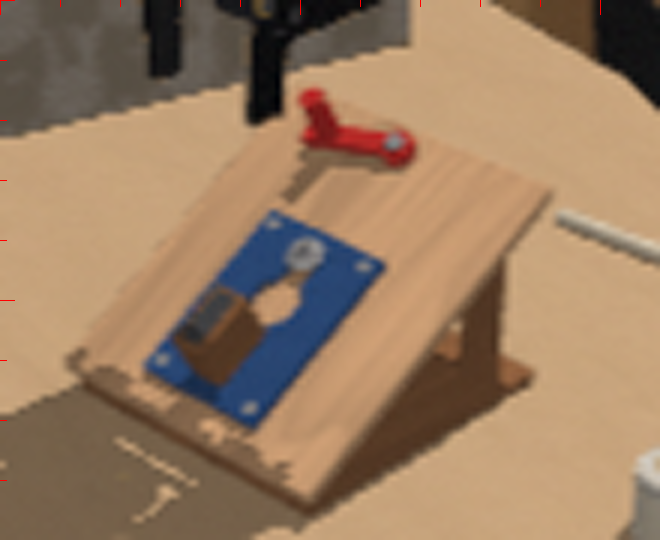

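```bash
python3 - <<'E'
from h import *
w=cap("wrist");crop(w,260,70,125,150,4,"pics/w13c.png")
E
```

```text
(no output)
```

View pics/w13c.png

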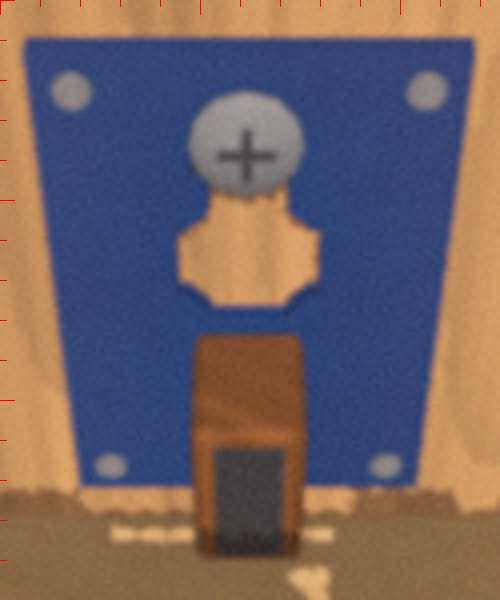

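```bash
python3 - <<'E'
from h import *
w=cap("wrist")
X=[(92.5,45,-18),(92.5,-45,-18),(-32.5,45,-18),(-32.5,-45,-18)]
T,e=pnp(w,[(266,80),(378.75,80),(280,191.5),(364.25,191.5)],X);print(e.round(1).tolist())
Tp=w["extrinsics"]@np.linalg.inv(w["tool_from_camera"])@T
print(Tp.round(3)); print("tilt",np.degrees(np.arcsin(Tp[2,0])),"yaw",np.degrees(np.arctan2(Tp[1,0],Tp[0,0])))
# intersect cross ray with plane z = -24+13.5 in bar frame
o,r=ray(w,[(321.5,109)]);Ti=np.linalg.inv(Tp);oo=Ti[:3,:3]@o+Ti[:3,3];rr=Ti[:3,:3]@r[0]
for c in(-.0105,):
  q=oo+rr*((c-oo[2])/rr[2]);print("screw in bar frame mm",q*1000,"seat at 73.5,0")
print("seat world",(Tp@[.0735,0,-.024,1]))
w1p=[(335.6,183.6)]
E
```

```text
[[0.0, 0.0], [-0.0, -0.0], [-0.1, -0.0], [0.0, 0.0]]
[[ 0.858 -0.227 -0.461  0.546]
 [ 0.201  0.974 -0.106  0.006]
 [ 0.473 -0.002  0.881  0.069]
 [ 0.     0.     0.     1.   ]]
tilt 28.23902354291175 yaw 13.210722248798149
screw in bar frame mm [ 70.96669166   0.67374471 -10.5       ] seat at 73.5,0
seat world [0.61962406 0.02289613 0.08227784 1.        ]
```

```bash
cat >> h.py <<'E'
def board(p,O=(.620,.0234,.0823),yaw=13.2):
    y=np.radians(yaw);c,s=np.cos(y),np.sin(y);C,S=np.cos(np.pi/6),.5
    M=np.array([[C*c,C*s,S],[-s,c,0],[-S*c,-S*s,C]])
    return (M@(np.array(p)-np.array(O))*1000).round(1)
def unboard(b,O=(.620,.0234,.0823),yaw=13.2):
    y=np.radians(yaw);c,s=np.cos(y),np.sin(y);C,S=np.cos(np.pi/6),.5
    M=np.array([[C*c,C*s,S],[-s,c,0],[-S*c,-S*s,C]])
    return (np.array(O)+M.T@np.array(b)/1000).round(4)
E
python3 - <<'E'
from h import *
w=cap("wrist");a=cap("scene");b=cap("side")
crop(w,210,0,140,60,5,"pics/w14c.png")
X,e=tri([(a,(322.2,176.2)),(b,(346.4,163.2))]);print(X,e,board(X))
X,e=tri([(a,(323,174.6)),(b,(347.6,161.4))]);print(X,e,board(X))
print("pivot",board([.6883,.0397,.1360]))
E
```

```text
[0.652909   0.07482914 0.16063687] [0.0008344461157595016, 0.0008344461157594903] [77.1 42.6 46. ]
[0.6568581  0.07578406 0.1655185 ] [0.0008598154960111039, 0.000859815496011081] [83.  42.6 48.1]
pivot [87.7  0.3 11.4]
```

View pics/w14c.png

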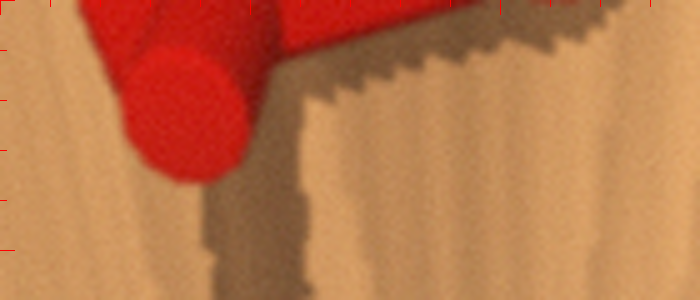

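```bash
python3 - <<'E'
from h import *
w=cap("wrist");a=cap("scene");b=cap("side");s=ctrl.get_state()
X,e=tri([(a,(322.2,176.2)),(b,(346.4,163.2)),(w,(247,23))]);print(X,e,board(X))
X,e=tri([(a,(322.2,176.2)),(w,(247,23))]);print(board(X))
X,e=tri([(b,(346.4,163.2)),(w,(247,23))]);print(board(X))
# circle-consistent: ray with h=46 plane
o,r=ray(w,[(247,23)])
for t in np.linspace(.1,.5,4001):
    B=board(o+r[0]*t)
    if B[2]<=46: print(B,np.degrees(np.arctan2(B[1],89-B[0])),np.hypot(B[1],89-B[0]));break
print(board(s['position']))
E
```

```text
[0.65330919 0.0763999  0.15981523] [0.0008845540086279758, 0.0009744658546261953, 0.0007169193366931269] [77.3 44.  44.9]
[77.5 43.9 46. ]
[76.8 44.5 43.6]
[77.2 44.3 46. ] 75.08468392569971 45.84462891113854
[ -0.2   0.8 160. ]
```

```bash
python3 - <<'E'
from h import *
s=ctrl.get_state();print(s['position'])
for a in (75,60,45,30,15,0):
    t=np.radians(a);g=unboard([89-45*np.cos(t),45*np.sin(t),36]);g[2]-=.019;print(a,g);
    plan([(*g,13.2)])
E
```

```text
[0.54175386 0.00583406 0.22080235]
75 [0.6578 0.0769 0.1332]
[129.2, -42.7, 87.6] spin -0.0
60 [0.6496 0.0704 0.1277]
[119.7, -38.3, 93.1] spin -0.0
45 [0.6434 0.0616 0.1231]
[111.7, -31.1, 97.7] spin -0.0
30 [0.6395 0.0511 0.1195]
[105.5, -21.8, 101.3] spin -0.0
15 [0.6382 0.0396 0.1172]
[101.6, -10.9, 103.6] spin -0.0
0 [0.6396 0.028  0.1165]
[100.3, 0.7, 104.3] spin -0.0
```

Call:
{"api": "drive_tool", "payload": {"motion": "30 -10 0 0 130; 60 -20 0 0 130; 90 -30 0 0 130; 115 -38 10 0 130; 129 -43 20 0 130; 129 -43 30 0 130; 129 -43 30 0 130; 129 -43 30 0 130"}}

```text
clock: 18.15
position: [0.657, 0.0761, 0.1911]
tool_rot: [180.0, 0.0, 13.1]
wrist_force: [0.1, -0.0, 0.4]
opening: 0.0425
```

```bash
python3 - <<'E'
from h import *
s=ctrl.get_state();print(s['clock'],s['position'],s['tool_rot'],s['wrist_force'],s['opening'],board(s['position']))
w=cap("wrist","pics/w15.png")
c=cap("side");crop(c,270,100,140,110,5,"pics/s15.png")
c=cap("scene");crop(c,270,110,110,100,6,"pics/a15.png")
plan([(.6578,.0769,.1332,13.2)])
E
```

```text
18.15 [0.65695954 0.07611275 0.19114651] [1.79993165e+02 3.82314166e-02 1.31246406e+01] [ 0.07577243 -0.03368047  0.35050865] 0.0424785980270167 [96.  42.9 70.3]
[0.3, -0.3, 59.0] spin -0.1
```

View pics/w15.png

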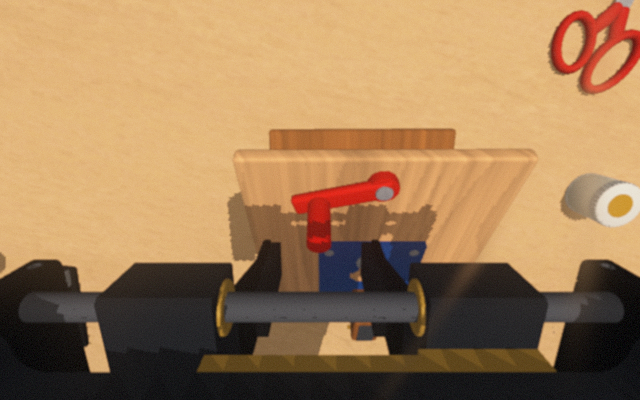

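View pics/s15.png

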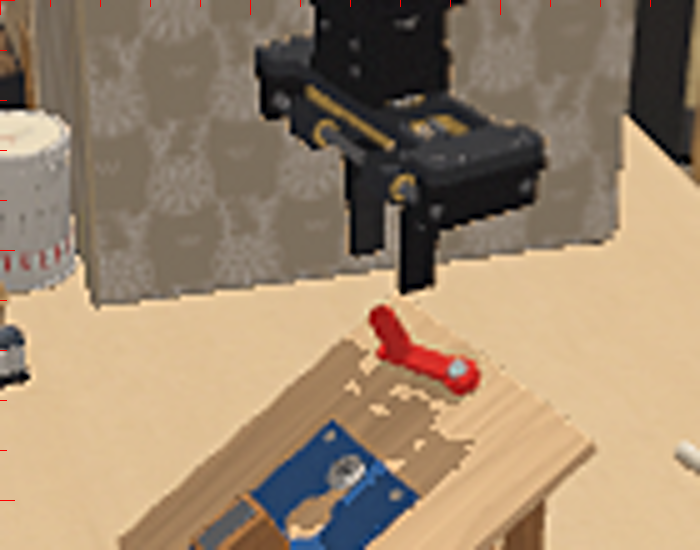

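View pics/a15.png

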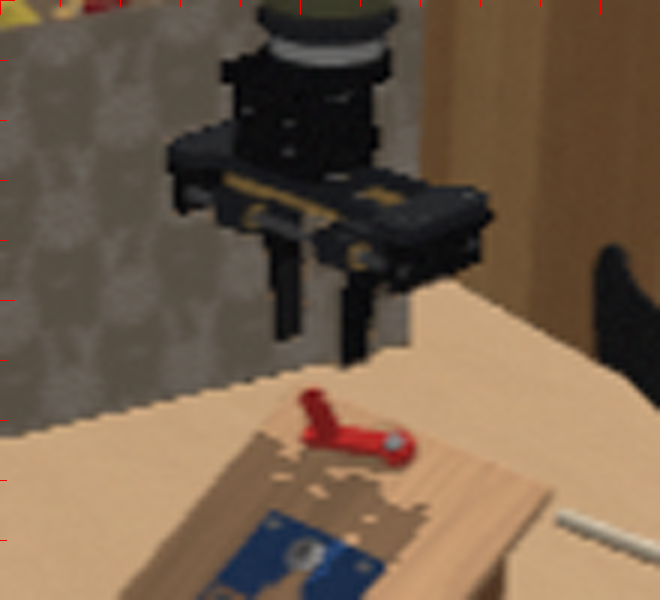

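Call:
{"api": "drive_tool", "payload": {"motion": "0 0 20 0 130; 0 0 35 0 130; 0 0 45 0 130; 0 0 53 0 130; 0 0 59 0 130; 0 0 59 0 130; 0 0 59 0 255; 0 0 59 0 255; 0 0 59 0 255; 0 0 59 0 255; 0 0 59 0 255; 0 0 59 0 255; 0 0 59 0 255; 0 0 59 0 255"}}

```text
clock: 19.7
position: [0.658, 0.078, 0.1331]
tool_rot: [-179.9, -0.1, 13.2]
wrist_force: [-3.4, -1.7, 5.4]
opening: 0.0152
```

```bash
python3 - <<'E'
from h import *
s=ctrl.get_state();print(s['clock'],s['position'],s['tool_rot'],s['wrist_force'],s['opening'],board(s['position']+[0,0,.019]))
w=cap("wrist","pics/w16.png")
for a in (75,60,45,30,15,0,-3):
    t=np.radians(a);g=unboard([89-45*np.cos(t),45*np.sin(t),36]);g[2]-=.019;plan([(*g,13.2)])
E
```

```text
19.7 [0.6580138  0.0779553  0.13313948] [-1.79945980e+02 -8.04911457e-02  1.32304448e+01] [-3.3679547  -1.69989693  5.41254263] 0.015235574206507257 [77.8 44.4 35.7]
[-0.5, 0.9, -0.1] spin 0.0
[-9.9, 5.4, 5.4] spin 0.0
[-18.0, 12.5, 10.0] spin 0.0
[-24.2, 21.9, 13.6] spin 0.0
[-28.1, 32.8, 15.9] spin 0.0
[-29.4, 44.4, 16.6] spin 0.0
[-29.3, 46.8, 16.6] spin 0.0
```

View pics/w16.png

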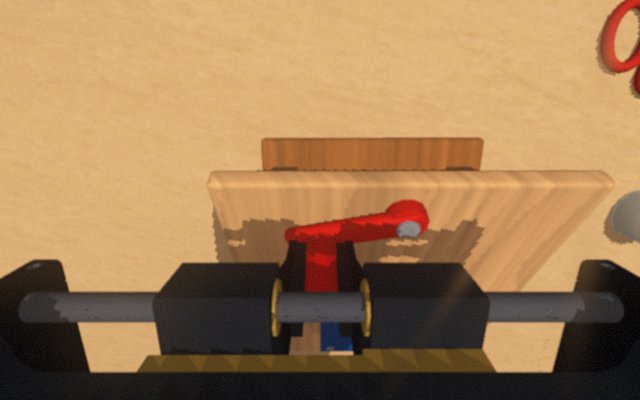

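Call:
{"api": "drive_tool", "payload": {"motion": "-2.5 1.5 1.4 0 255; -5 3 2.8 0 255; -7.5 4.2 4.1 0 255; -10 5.4 5.4 0 255; -12 7.2 6.6 0 255; -14 9 7.7 0 255; -16 10.7 8.9 0 255; -18 12.5 10 0 255; -18 12.5 10 0 255"}}

```text
clock: 20.65
position: [0.6439, 0.0666, 0.1237]
tool_rot: [-179.7, -0.2, 13.5]
wrist_force: [-2.7, 5.4, 6.4]
opening: 0.0149
```

Call:
{"api": "drive_tool", "payload": {"motion": "-1.7 2.2 1 0 255; -3.3 4.5 2 0 255; -4.7 7 2.8 0 255; -6 9.5 3.6 0 255; -7.2 12 4.3 0 255; -8.3 14.5 4.9 0 255; -9.2 17.5 5.5 0 255; -10 20.5 6 0 255; -10 20.5 6 0 255"}}

```text
clock: 21.55
position: [0.6328, 0.0448, 0.1145]
tool_rot: [-179.4, 0.6, 13.5]
wrist_force: [-13.6, 7.0, 6.4]
opening: 0.0147
```

```bash
python3 - <<'E'
from h import *
s=ctrl.get_state();print(s['clock'],s['position'],s['tool_rot'],s['wrist_force'],s['opening'],board(s['position']+[0,0,.019]))
w=cap("wrist","pics/w17.png")
for a in (7,0,-3):
    t=np.radians(a);g=unboard([89-45*np.cos(t),45*np.sin(t),36]);g[2]-=.019;plan([(*g,13.2)])
E
```

```text
21.55 [0.63277816 0.04483979 0.11451397] [-179.44367288    0.55586161   13.48685599] [-13.56420122   7.00163541   6.40785397] 0.014666890808493893 [40.6 18.  35.7]
[2.9, 12.5, -2.0] spin 0.3
[2.7, 18.0, -1.9] spin 0.3
[2.7, 20.4, -1.9] spin 0.3
```

View pics/w17.png

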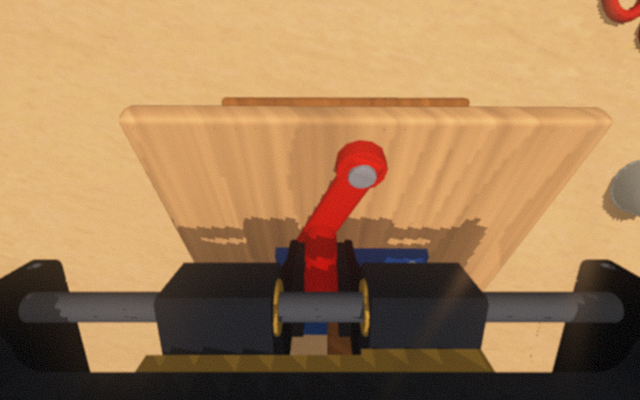

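Call:
{"api": "drive_tool", "payload": {"motion": "2 2 -1 0 255; 3 5 -2 0 255; 3 8 -2 0 255; 3 11 -2 0 255; 3 14 -2 0 255; 3 17 -2 0 255; 3 20 -2 0 255; 3 20 -2 0 255; 3 20 -2 0 255"}}

```text
clock: 22.5
position: [0.6355, 0.0275, 0.1135]
tool_rot: [-179.2, 1.2, 13.5]
wrist_force: [-21.2, 9.8, 1.0]
opening: 0.0144
```

```bash
python3 - <<'E'
from h import *
s=ctrl.get_state();print(s['clock'],s['position'],s['tool_rot'],s['wrist_force'],s['opening'],board(s['position']+[0,0,.019]))
w=cap("wrist","pics/w18.png")
E
```

```text
22.5 [0.63548982 0.02747043 0.11354487] [-179.20649134    1.17462287   13.52577249] [-21.18445293   9.83756097   0.9848382 ] 0.014429892702060507 [39.   0.4 35.5]
```

View pics/w18.png

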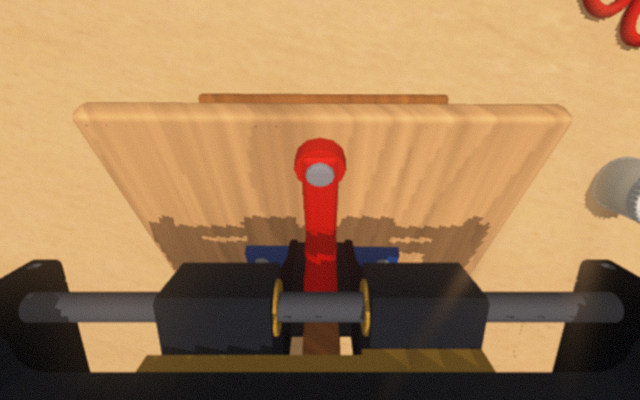

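Call:
{"api": "drive_tool", "payload": {"motion": "-3 0 0 0 255; -3 0 0 0 150; -3 0 0 0 150; -3 0 0 0 150; -3 0 0 0 150; -3 0 0 0 150; -3 0 0 0 150; -3 0 -15 0 150; -3 0 -40 0 150; -3 0 -80 0 150; -3 0 -120 0 150; -3 0 -120 0 150; -3 0 -120 0 150"}}

```text
clock: 23.85
position: [0.6436, 0.0179, 0.2407]
tool_rot: [179.9, -0.3, 13.1]
wrist_force: [-0.3, 0.4, -1.1]
opening: 0.0353
```

```bash
python3 - <<'E'
from h import *
s=ctrl.get_state();print(s['clock'],s['position'],s['tool_rot'],s['wrist_force'],s['opening'])
w=cap("wrist","pics/w19.png")
c=cap("side");crop(c,270,140,140,110,5,"pics/s19.png")
c=cap("scene");crop(c,270,150,130,110,6,"pics/a19.png");cv2.imwrite("pics/scene_end.png",c["color"])
E
```

```text
23.85 [0.64363555 0.01794363 0.24074963] [179.93717017  -0.25500803  13.11772634] [-0.29883771  0.40280304 -1.08216776] 0.03532461557751201
```

View pics/w19.png

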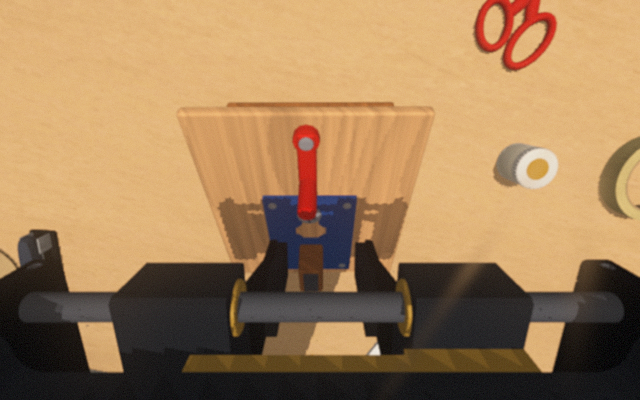

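View pics/s19.png

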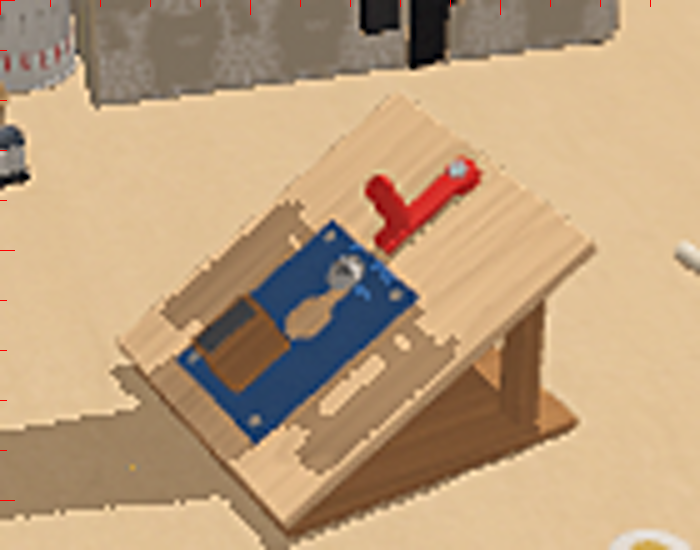

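View pics/a19.png

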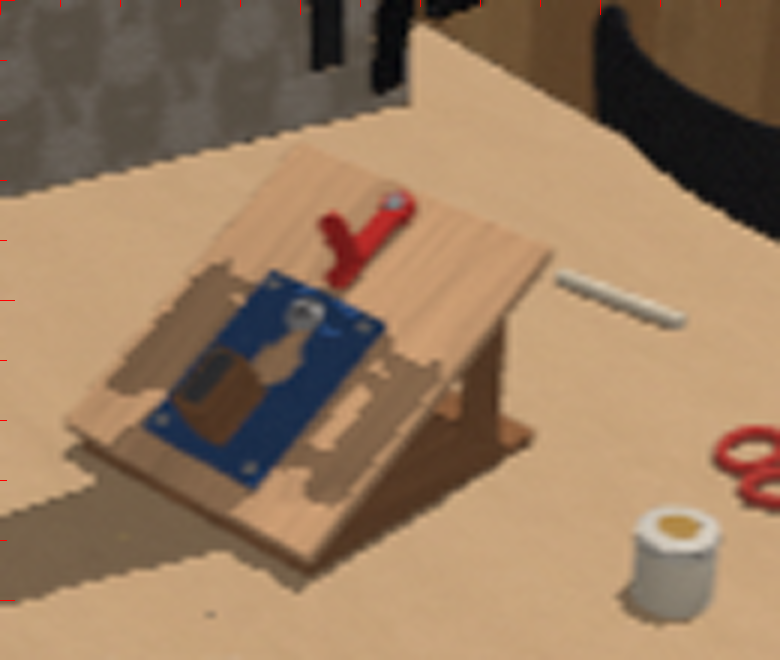

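```bash
python3 - <<'E'
from h import *
w=cap("wrist")
for uv,h in(((306,213),46),((306,143),12)):
  o,r=ray(w,[uv])
  for t in np.linspace(.05,.5,4501):
    B=board(o+r[0]*t)
    if B[2]<=h: print(B,np.arctan2(B[1],89-B[0]));break
E
```

```text
[40.6  2.6 46. ] 0.05366742466456591
[85.2  2.1 12. ] 0.5048613716591267
```

```bash
python3 -c "
from station import ctrl
print(ctrl.hand_in())"
```

```text
the job is handed in; nothing more can be done
None
```

I hung the blue holder on the screw, swung the red catch down over its top edge, let go and handed the job in at about 24 s. No verdict was reported.

**Holder:** It went down the slope until the screw stopped it; 7 mm more of commanded travel moved it no further. After I let go, camera checks put the seat point within 0 to 2.5 mm of the screw up the slope and about 0.7 mm sideways. The yaw matched the board. The plate measured about 28° of tilt against the board's 30°, which is within the 0.12 rad limit.

**Catch:** It measured about 0.01 to 0.05 rad from its stop, pointing straight at the holder. The gripper was clear above the board with no contact force.

**What went differently or disagreed:**
- **Knob bumped:** on the first approach the plate's edge caught the open catch knob. That tilted the plate to about 40° in the grip and nudged the catch from about 1.45 to 1.31 rad. I lowered the plate from that tilt and pressed it flat on the board.
- **Small measuring differences:** heights above the board read about 3 mm too high, and the 2.5 mm seat figure comes from the cross on the screw head. I took the hard stop as the better evidence that the holder is home.
- **Bystanders:** I never touched the tape, jar or stapler, and they showed in the later pictures where I expected them. I did not measure them again.

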